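# Shut and lock the bean locker with its bar key

### The job

Take the big key out of its wooden stand and put its blade down through the ring eye on the open locker door, then use the key in the eye to swing the door fully shut without touching the door with the gripper. Then push the key fully home into the slot of the lock on the sloping face and turn it clockwise (looking at the lock) as far as it goes, and leave the key seated there, let go. Do not disturb the jug, the glass mug or the tamper.

Things in the scene. Friction and masses are not known exactly. Their poses are not given: they have to be found in the camera images.
- key: Loose plain steel bar key, 136 mm, 0.13-0.23 kg. Origin: centre of blade's flat end; z runs to the bow. Blade 18 (x) x 9 (y) x 28 mm; round shank 20 mm dia, z 28-86 mm, its lower end is the shoulder. Bow: flat disc 56 mm dia, 12 mm thick (faces to +y and -y), centre z 108 mm: grip across the 12 mm. Same after half a turn. Starts standing in the stand, blade down, yaw within 1 rad.
- stand: Fixed dark wooden block 85 x 85 x 50 mm; origin: centre of its underside. A square hole 23 mm wide, 40 mm deep, in the middle of its top holds the key loosely (blade end 10 mm above the table). To the robot's right or left; the jug is on the other side.
- locker: Fixed grey bean locker 340 wide, 200 deep, 190 mm high. Origin: middle of its lower front edge; x into the locker, y left, z up. Cupboard with door: y -170 to +45 mm; lock pillar, 150 mm deep: y +45 to +170 mm. The pillar's face slopes 30 degrees, from 85 mm high in front to 172 mm at the back, facing up and towards the robot.
- door (a joint): Locker door on an upright hinge at its right edge, rad: 0 = shut (stop), grows as it opens towards the robot, up to 1.5; starts 0.45 to 0.8. Stiff hinge (0.12 N m friction), stays where left. Aluminium panel 200 mm wide, 166 mm high, top 184 mm above the table.
- door_hinge (a point): Point on the door's upright hinge line, at the height of the eye (176 mm above the table).
- eye (a point): Centre of the level dark steel ring eye on the door's outer face near its free edge; moves with the door. 8 mm bar, inner dia 44, outer 60 mm. 176 mm above the table, 50 mm in front of the hinge line and 165 mm along the door. Axes: z up, y from hinge to free edge, -x out of the face. Nothing under it down to the table.
- cylinder (a joint): Turn of the round lock cylinder, in rad: starts 0 to 0.3, grows clockwise as one looks at its face, stop at 1.4. Holds where left (0.08 N m friction).
- slot (a point): Centre of the slot's mouth on the flat face of the lock cylinder (54 mm across, 30 mm proud of the slope). z: out along the turning axis, 30 degrees from vertical, leaning to the robot; x: slot's long way; x, y turn with the cylinder. Slot 20 x 11 mm, 30 deep, small bevel. Key goes in along -z, either way round; home when its shoulder meets the face (blade end 28 mm below).
- jug: Loose steel milk jug with a handle at its +y, 80 mm across, 100 mm high; origin at the centre of its underside. Leave alone.
- glass_mug: Loose glass mug with a handle at its +y, 74 mm across, 110 mm high; origin at the centre of its underside. Leave alone.
- tamper: Loose dark steel coffee tamper, 58 mm across, 92 mm high; origin at the centre of its underside. Leave alone.
There are look-alikes about, which are no part of the job. What is meant by the key is not blue, and is the smaller of those in its own colour.

How it is judged:
By the outcome, as a careful person would: the job done as asked, in the order asked, and still so for the second after the job is handed in, with the robot touching nothing.
It also fails if it takes over 61 s, if anything falls off the work surface, if the arm or the gripper's body presses on something with over 40 N, if the wrist force passes 120 N, or if a joint passes its speed limit or range.

### The arm

A 6-joint arm with a two-finger parallel gripper is mounted at the origin on the work surface. World frame = base frame: x ahead of the robot, y to its left, z up, the work surface at z = 0. Lengths are in m, angles in rad, forces in N, time in s.
With the tool pointing down it reaches from about 0.3 to 0.95 m from the base axis. Payload 3.1 kg.
Tool frame: the origin (TCP) lies where the fingers leave the gripper's body, on its centre line; the fingertips stand tcp_to_tips ahead of it and the grasp point (between the pads) lies 54 mm ahead of it (tcp_to_tips is the distance from the TCP to the fingertips, in m); z points along the fingers, y is the direction in which the jaws open and shut (so a half turn about z gives the same grasp; the last joint's range is limited). The gripper opens to 85 mm and grips with 20 to 120 N. Pads are 22 mm wide; open, the fingers measure 114 mm over their backs; the gripper's body (76 mm by 85 mm) begins 54 mm behind the grasp point. The pads swing forward as they close: fully open they stand 13 mm farther back than shut.
Start: joints at [1.268, 0.308, 1.634, -0, 1.2, -0.07], TCP at [0.144, 0.608, 0.304] pointing down, gripper open.
Joint ranges: [-3.06, 3.06], [-0.79, 1.96], [0.05, 2.63], [-1.19, 4.34], [0.05, 2.64], [-2.94, 2.94]. Speed limits (rad/s): [2.79, 2.79, 3.14, 3.14, 3.14, 3.14].

### API

Orientations are given as a rotation vector (axis times angle).
In Python, from bench import * gives the robot as it stands.
- The arm moves only by the tool send_rows, never from a script. Its argument "commands" is a list of rows, each a list of 7 numbers: the turn, a rotation vector about the tool's x, y, z in rad, then the shift along the tool's x, y, z in mm, then the opening, from -1 (shut) to 1 (fully open). In form: [[ax, ay, az, x, y, z, claw], ...]. A call has 1 to 10 rows; each row is the pose to reach, as a shift and turn from the pose commanded when the call began, along the tool's axes at that moment; what a row does not reach only later rows make up. A row lasts 1/12 s, in which the tool goes at most 41.7 mm and 7.16 degrees, less where a joint would pass 70% of its speed; a pose out of reach is approached as far as the arm can. A call with a gripper value outside its range is refused whole. The fingers move at their own pace and stop on an object; "newtons" is the grip in N (left out, the last holds). Time passes only in rows, so rows that repeat a pose let the fingers close. It gives the time, the measured TCP pose, the force and the opening at its end, in the units of the state.
- observe(): the state, without advancing time (a new reading comes with each control period).
- grab_frame(name): name is "side" or "top"; returns a dict with "frame" (400x640x3 uint8, red, green, blue), "fx", "fy", "cx", "cy" (pixels), "k1" (the pictures are not rectified: a ray, as slopes to the right and down, at radius r is drawn at 1 + k1 r^2 times it, then the intrinsics apply), "origin" and "orientation" of the camera in the world. Camera axes: x right, y up, looking along -z (the intrinsics and any distortion apply to the point x, -y, -z); pixel columns grow to the right and rows downward; lengths in m; the calibration is good to about 2 mm. A picture is of the moment at which its call begins. There is no depth.
- close_job(): hands the job in, once; it reports no verdict.
Trained networks look in the newest picture that a camera, given by its name, has taken for a name from the list of things; names that differ only in an ending like _2 or _b are one class to them, and where a whole thing is asked for, a point or a joint stands for the part that bears it (a point fixed in the world has none). Each returns a list of dicts, best first, with "confidence" (0 to 1); they miss things now and then, are a little off and sometimes report something else, mostly with a low value. They report only what shows in the picture. A call takes as long as a camera call. They do not tell look-alikes from the thing itself.
- find_in(query, camera): "box" ([left, top, width, height] in pixels, round what is visible of it).
- cut_out(query, camera): "region" (400x640 bool, what is visible of it) and "box" ([left, top, width, height] in pixels, round what is visible of it).
The state is a dict: "time": time; "joint_pos": joint angles; "qvel": joint speeds; "joint_efforts": joint torques, N m; "ee_pos": TCP position; "eef_rot": TCP orientation; "force": force on the tool from outside, world axes, zero at the start; "torque": the same for the moment, N m; "gripper_width": opening from 0.0 (shut) to 1.0 (fully open).
Only numpy, scipy, OpenCV 4.12 (cv2) and the standard library are available. Lean on these libraries where they do the work, as an engineer would, in place of code of your own. Each camera call takes 0.05 s, during which the arm holds its last target.

## Working session

There is one attempt and no reset: what is moved stays moved. The work goes in short steps, Python scripts to look and compute and a tool call to move; the robot and the scene stay as the last step left them, time stands still between calls to the robot, and variables do not carry over. Pictures are saved under pics/ and viewed, and the job is handed in when it is done.

Besides the shell and the picture viewer there is one more tool, called after "Request:" as name(argument=value, ...) on one line, values as JSON. send_rows: Moves the arm, as the interface text tells. Its arguments: {"type":"object","properties":{"commands":{"type":"array","items":{"type":"array","items":{"type":"number"}}},"newtons":{"type":"number"}},"required":["commands"]}

```bash
ls; mkdir -p pics
python3 - <<'E'
from bench import *
import cv2
print(observe())
for n in("side","top"):
    f=grab_frame(n); cv2.imwrite(f"pics/{n}0.png",f["frame"][:,:,::-1]); print({k:v for k,v in f.items() if k!="frame"})
    for q in["key","stand","locker","door","eye","cylinder","jug","glass_mug","tamper"]:
        print(n,q,[(d["box"],round(d["confidence"],2)) for d in find_in(q,n)])
E
```

```text
pics
{'time': 0.0, 'joint_pos': array([ 1.26832038e+00,  3.09001650e-01,  1.63520626e+00, -2.06004026e-05,
        1.19969725e+00, -6.96676471e-02]), 'qvel': array([ 3.89812304e-04, -7.76963812e-05, -5.06730356e-04,  9.72838577e-04,
        1.41510777e-03,  4.66421918e-04]), 'joint_efforts': array([-2.72607322e-04, -4.15237069e+01, -2.76664656e+01,  1.44121545e-04,
        9.90670320e-03,  3.94978471e-06]), 'ee_pos': array([0.14400774, 0.60750146, 0.30263958]), 'eef_rot': array([-0.3648097 , -3.11992566,  0.00357489]), 'force': array([0.40305546, 0.12642542, 0.01018918]), 'torque': array([-0.02256888, -0.03898356,  0.0219675 ]), 'gripper_width': 0.9996332298064478}
{'fx': 495.6082972499806, 'fy': 495.6082972499806, 'cx': 323.9293421018114, 'cy': 197.9799030708888, 'k1': -0.08876258335517438, 'origin': array([-0.14608575, -0.94974199,  0.8759017 ]), 'orientation': array([ 0.95443864, -0.2990786 , -0.56171971])}
side key [([320.6, 249.3, 32.0, 69.0], 0.97), ([377.2, 252.0, 21.0, 33.6], 0.73), ([416.2, 286.1, 14.3, 47.8], 0.52)]
side stand [([361.8, 268.8, 46.2, 46.3], 0.78), ([310.2, 1
[... 594 characters left out ...]
205.43941801115614, 'k1': -0.11163146251185518, 'origin': array([ 0.30987733, -0.01270598,  1.56357585]), 'orientation': array([ 0.1006641 , -0.11500838, -1.5864343 ])}
top key [([412.4, 205.1, 8.7, 16.1], 0.72), ([448.4, 209.7, 18.5, 14.9], 0.62), ([400.6, 249.8, 24.9, 11.6], 0.51), ([394.2, 199.6, 36.2, 36.2], 0.25)]
top stand [([394.0, 198.5, 37.5, 37.7], 0.8)]
top locker [([239.5, 96.4, 115.9, 124.0], 0.96)]
top door [([308.1, 163.8, 46.3, 55.7], 0.97)]
top eye [([307.6, 161.5, 47.6, 58.0], 0.6)]
top cylinder [([306.8, 163.5, 47.3, 56.6], 0.5), ([252.3, 148.0, 21.7, 20.5], 0.49)]
top jug [([198.9, 212.1, 29.7, 38.5], 0.84)]
top glass_mug [([420.7, 147.6, 31.9, 34.0], 0.86)]
top tamper []
```

Run:
```python
import cv2
a=cv2.imread("pics/side0.png");b=cv2.imread("pics/top0.png")
cv2.imwrite("pics/s0z.png",cv2.resize(a[110:350,210:490],(0,0),fx=2.8,fy=2.5 and 2.8 if 0 else 2.4))
cv2.imwrite("pics/s0z.png",cv2.resize(a[115:345,210:490],None,fx=2.6,fy=2.6,interpolation=cv2.INTER_CUBIC))
cv2.imwrite("pics/t0z.png",cv2.resize(b[80:280,190:480],None,fx=2.7,fy=2.7,interpolation=cv2.INTER_CUBIC))
```

```text
(no output)
```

View pics/side0.png

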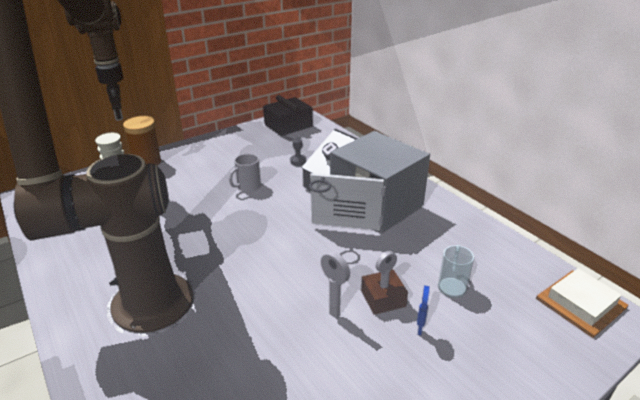

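View pics/s0z.png

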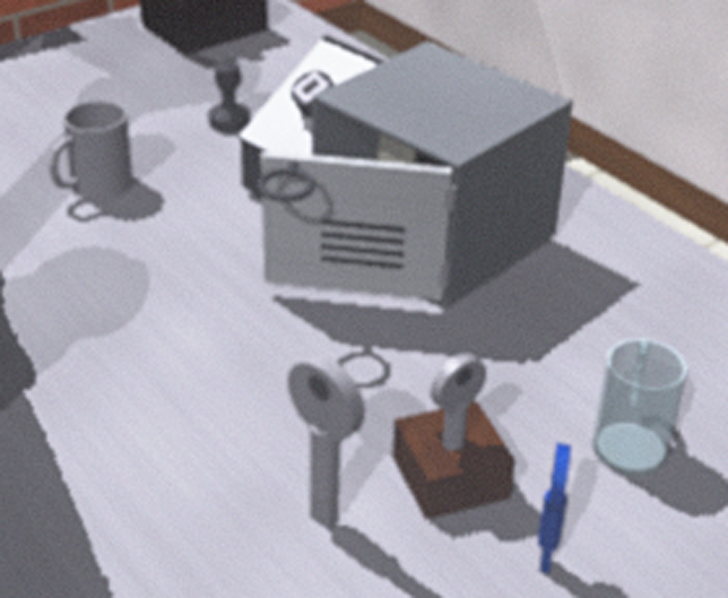

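View pics/t0z.png

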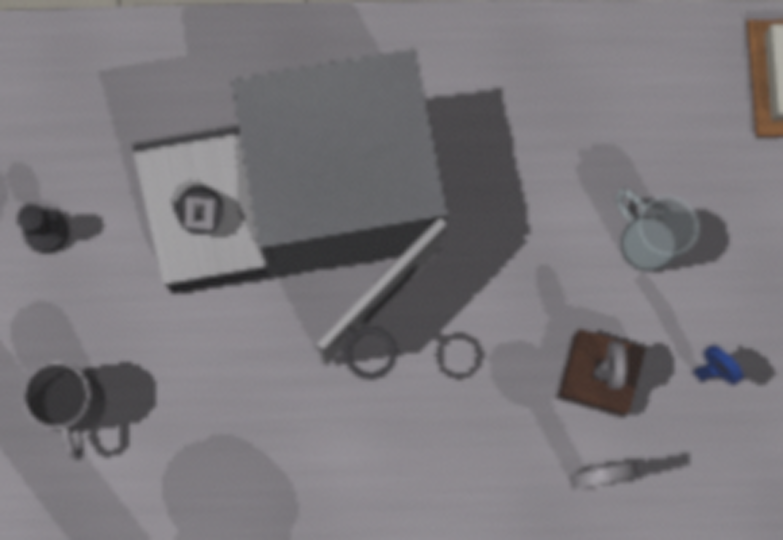

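Candidates for the key are:
- the grey one in the stand, side (387,270), top (415,213)
- the larger grey one standing free, side (335,285), top (413,255)
- the blue one, side (424,310), top (457,215)

By the description it is the grey one in the wooden stand, the smaller of the two. The zoomed view shows it in the stand's hole. Next I fit the models.

```bash
cat > h.py <<'E'
import numpy as np, cv2
from scipy.spatial.transform import Rotation as R
from scipy.optimize import least_squares
def proj(f,P):
    P=np.atleast_2d(P); c=(P-f["origin"])@R.from_rotvec(f["orientation"]).as_matrix()
    s=np.c_[c[:,0]/-c[:,2],-c[:,1]/-c[:,2]]; r2=(s**2).sum(1,keepdims=True)
    s=s*(1+f["k1"]*r2); return s*[f["fx"],f["fy"]]+[f["cx"],f["cy"]]
def ray(f,uv):
    d=(np.asarray(uv,float)-[f["cx"],f["cy"]])/[f["fx"],f["fy"]]; s=d.copy()
    for _ in range(20): s=d/(1+f["k1"]*(s@s))
    v=R.from_rotvec(f["orientation"]).as_matrix()@np.array([s[0],-s[1],-1]); return f["origin"],v/np.linalg.norm(v)
def onplane(f,uv,z):
    o,v=ray(f,uv); return o+v*(z-o[2])/v[2]
def tri(f,uv,g,uw):
    a,u=ray(f,uv);b,v=ray(g,uw); A=np.c_[u,-v]; t=np.linalg.lstsq(A,b-a,rcond=None)[0]
    return (a+t[0]*u+b+t[1]*v)/2, np.linalg.norm(a+t[0]*u-b-t[1]*v)
def T(x,y,z,yaw):
    m=np.eye(4); m[:3,:3]=R.from_euler('z',yaw).as_matrix(); m[:3,3]=[x,y,z]; return m
def ap(m,P): return np.atleast_2d(P)@m[:3,:3].T+m[:3,3]
def circ(r,n=48,z=0): t=np.linspace(0,2*np.pi,n+1); return np.c_[r*np.cos(t),r*np.sin(t),0*t+z]
# gradient-seeking residuals along projected edges
def edge_obs(f,img,A,B,w=4,n=None):
    """A,B endpoints world; returns residual list(point param, normal, offset)"""
    a,b=proj(f,A)[0],proj(f,B)[0]; L=np.linalg.norm(b-a); n=n or max(3,int(L/2)); d=(b-a)/L; nm=np.array([-d[1],d[0]])
    out=[]; s=np.arange(-w,w+.01,.25)
    for t in np.linspace(.08,.92,n):
        p=proj(f,A+(B-A)*t)[0]; q=p+s[:,None]*nm
        v=cv2.remap(img,q[:,0].astype('f4')[None],q[:,1].astype('f4')[None],cv2.INTER_LINEAR)[0]
        g=np.abs(np.gradient(cv2.GaussianBlur(v.reshape(1,-1),(0,0),2.5)[0])); g[:3]=0; g[-3:]=0
        k=g.argmax()
        if g[k]>1.0: out.append((A+(B-A)*t,p+s[k]*nm,nm))
    return out
def loadall(n0,n1):
    pass
def LK(p): return T(p[0],p[1],0,p[2])
S30,C30=np.sin(np.pi/6),np.cos(np.pi/6)
# pillar slope: front edge (0,*,.085) to (.150,*,.172)
def slope_frame(lk):  # z out
    x=np.array([-0,0,0])
E
python3 - <<'E'
from h import *; from bench import *
import pickle
F={n:grab_frame(n) for n in("side","top")}
pickle.dump(F,open("F0.pkl","wb"))
f=F["top"]
for uv in[(277,108),(344,98),(354.5,162),(287,171)]: print(onplane(f,uv,.19))
f=F["side"]
for uv in[(331.5,154),(385.5,178),(429.5,154),(374,132)]: print(onplane(f,uv,.19))
E
```

```text
[0.80626242 0.11627883 0.19      ]
[ 0.83526545 -0.09202577  0.19      ]
[ 0.6305688  -0.11862181  0.19      ]
[0.60622841 0.08629433 0.19      ]
[0.59732033 0.0749556  0.19      ]
[ 0.63684349 -0.11694707  0.19      ]
[ 0.83053834 -0.08870651  0.19      ]
[0.79127342 0.11552926 0.19      ]
```

```bash
cat > fit.py <<'E'
from h import *; import pickle,sys
F=pickle.load(open("F0.pkl","rb"))
G={n:F[n]["frame"].astype('f4').mean(2) for n in F}
V=lambda *a:np.array(a,float)
c=dict(a=V(0,-.17,.19),b=V(.2,-.17,.19),c=V(.2,.045,.19),d=V(0,.045,.19),e=V(.2,-.17,0),f=V(0,-.17,0),
 g=V(0,.045,.085),h=V(0,.17,.085),i=V(.15,.17,.172),j=V(.15,.045,.172))
E={"top":["ab","bc","cd","da","gh","hi","ij"],"side":["ab","bc","cd","da","hg","hi","be"]}
def obs(p,cams,w):
    o=[]
    for n in cams:
        for e in E[n]:
            A,B=c[e[0]],c[e[1]]; m=LK(p)
            for X,q,nm in edge_obs(F[n],G[n],ap(m,A)[0],ap(m,B)[0],w): o.append((n,A+(B-A)*0+ (np.linalg.inv(m)@np.r_[X,1])[:3]-A,q,nm))
    return o
def fit(cams,p=V(.615,.05,.12)):
    for w in(6,5,4,3,3,2.5):
        o=obs(p,cams,w)
        def res(p):
            m=LK(p); r=[]
            for n in cams:
                oo=[x for x in o if x[0]==n]; r.append((((proj(F[n],ap(m,np.array([x[1] for x in oo]))))-np.array([x[2] for x in oo]))*np.array([x[3] for x in oo])).sum(1))
            return np.concatenate(r)
        s=least_squares(res,p,loss='soft_l1',f_scale=.5); p=s.x
    return p,np.median(np.abs(res(p))),len(o)
if __name__=="__main__":
    for cams in(["top"],["side"],["top","side"]): print(cams,fit(cams))
    p,_,_=fit(["top","side"]); np.save("lk.npy",p)
    for n in F:
        k=5; x0,y0=(230,85) if n=="top" else (295,125); im=F[n]["frame"][:,:,::-1][y0:y0+115,x0:x0+150]; im=cv2.resize(im,None,fx=k,fy=k,interpolation=cv2.INTER_CUBIC)
        for e in E[n]:
            q=((proj(F[n],ap(LK(p),np.array([c[e[0]],c[e[1]]])))-[x0,y0]+.5)*k).astype(int); cv2.line(im,tuple(map(int,q[0])),tuple(map(int,q[1])),(0,0,255),1)
        cv2.imwrite(f"pics/fit_{n}.png",im)
E
python3 fit.py
```

```text
['top'] (array([0.6116446 , 0.04607492, 0.16703555]), np.float64(0.2447759217141908), 173)
['side'] (array([0.60841087, 0.04877056, 0.16226674]), np.float64(0.23743363672880252), 169)
['top', 'side'] (array([0.61012379, 0.04651054, 0.17101055]), np.float64(0.4989511222542999), 342)
```

View pics/fit_side.png

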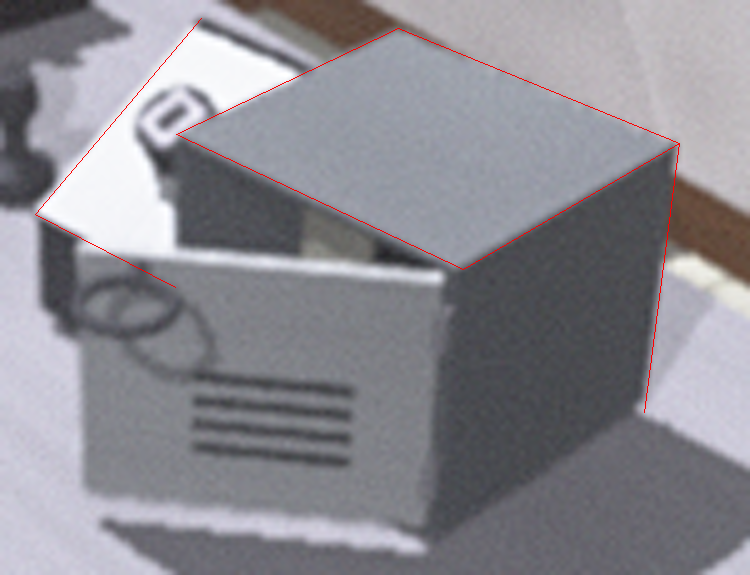

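View pics/fit_top.png

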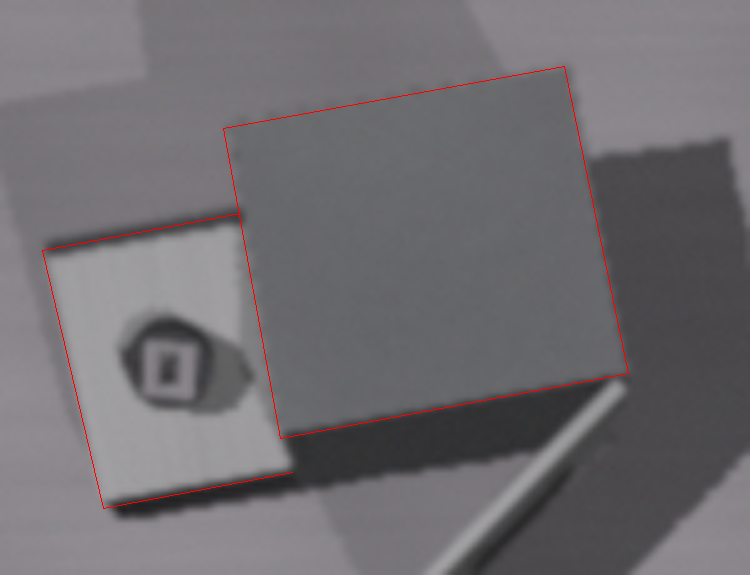

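Run:
```python
from h import *; import pickle
F=pickle.load(open("F0.pkl","rb"))
P,e=tri(F["top"],(263.5,158.3),F["side"],(329.5,147.9)); print(P,e)
lk=np.load("lk.npy"); L=np.linalg.inv(LK(lk)); print(ap(L,P))
# nominal: mid slope + 30mm normal
ims=[]
for n,(x0,y0,w,h) in dict(top=(243,138,40,36),side=(312,135,40,36)).items():
    ims.append(cv2.resize(F[n]["frame"][y0:y0+h,x0:x0+w,::-1],None,fx=10,fy=10,interpolation=cv2.INTER_CUBIC))
cv2.imwrite("pics/slot.png",np.hstack(ims))
ims=[]
for n,(x0,y0,w,h) in dict(top=(385,190,55,55),side=(355,245,55,75)).items():
    ims.append(cv2.resize(F[n]["frame"][y0:y0+h,x0:x0+w,::-1],(int(w*7),int(h*7)),interpolation=cv2.INTER_CUBIC))
ims[0]=np.vstack([ims[0],np.zeros((140,385,3),np.uint8)])
cv2.imwrite("pics/key.png",np.hstack(ims))
```

```text
[0.65448419 0.16249066 0.15514426] 0.0024664438327075765
[[0.06345062 0.10673918 0.15514426]]
```

View pics/slot.png

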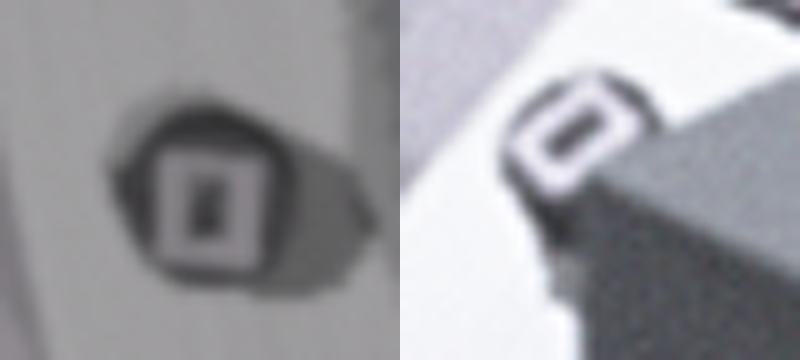

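View pics/key.png

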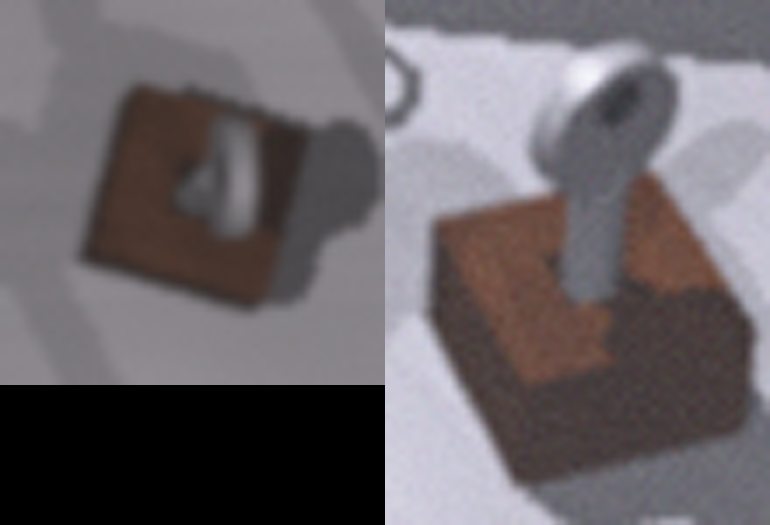

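Run:
```python
from h import *; import pickle
F=pickle.load(open("F0.pkl","rb")); lk=np.load("lk.npy"); L=np.linalg.inv(LK(lk))
for p in(lk,): 
  print("slot",tri(F["top"],(263,158.3),F["side"],(328.7,147.5)))
P,e=tri(F["top"],(326.9,209.9),F["side"],(319.5,185.3)); print("eye",P,e,ap(L,P)); print([onplane(F["top"],(326.9,209.9),.176),onplane(F["side"],(319.5,185.3),.176)])
l=ap(L,P)[0]; 
# hinge guess (0,-.17): eye rel
for hy in(-.17,-.165,-.16): 
  d=np.array([l[0],l[1]-hy]); print(hy,np.hypot(*d),"theta",-( np.arctan2(d[1],d[0])-np.arctan2(.165,-.05)) )
# stand fit
G={n:F[n]["frame"].astype('f4').mean(2) for n in F}
h=.0425; V=np.array([[sx*h,sy*h,z] for z in(0,.05) for sx,sy in((1,1),(1,-1),(-1,-1),(-1,1))])
E={"top":[(4,5),(5,6),(6,7),(7,4)],"side":[(4,5),(5,6),(6,7),(7,4),(2,3),(2,1),(2,6),(3,7)]}
c=onplane(F["top"],(411.5,216),.05); print(c)
def fit(cams):
  p=np.r_[c[:2],-.25]
  for w in(5,4,3,2.5,2.5):
    o=[]
    m=T(p[0],p[1],0,p[2]); mi=np.linalg.inv(m)
    for n in cams:
        for a,b in E[n]:
            A=ap(m,V[a])[0];B=ap(m,V[b])[0]
            o+=[(n,ap(mi,X)[0],q,nm) for X,q,nm in edge_obs(F[n],G[n],A,B,w)]
    def res(p):
        m=T(p[0],p[1],0,p[2]); return np.array([(proj(F[n],ap(m,X))[0]-q)@nm for n,X,q,nm in o])
    p=least_squares(res,p,loss='soft_l1',f_scale=.5).x
  return p,np.median(abs(res(p)))
for cams in(["top"],["side"],["top","side"]): p=fit(cams);print(cams,p)
p=p[0]; m=T(p[0],p[1],0,p[2]); np.save("st.npy",p)
# overlay with key model at stand centre, few yaws
def keypts(yaw,dx=0,dy=0):
    k=T(p[0]+dx,p[1]+dy,.01,yaw); t=np.linspace(0,2*np.pi,40)
    return [ap(k,np.c_[.028*np.cos(t),0*t+s,.108+.028*np.sin(t)]) for s in(.006,-.006)]+[ap(k,np.array([[.01*s,0,.03],[.01*s,0,.086]])) for s in(1,-1)]
ims=[]
for n,(x0,y0,w,hh) in dict(top=(385,190,55,75),side=(355,245,55,75)).items():
    im=cv2.resize(F[n]["frame"][y0:y0+hh,x0:x0+w,::-1],None,fx=7,fy=7,interpolation=cv2.INTER_CUBIC)
    for a,b in E[n]:
        q=((proj(F[n],ap(m,V[[a,b]]))-[x0,y0]+.5)*7).astype(int); cv2.polylines(im,[q],False,(0,255,0))
    for q in keypts(0.1): cv2.polylines(im,[((proj(F[n],q)-[x0,y0]+.5)*7).astype(int)],False,(0,0,255))
    ims.append(im)
cv2.imwrite("pics/keyfit.png",np.hstack(ims))
```

```text
slot (array([0.65360741, 0.16429013, 0.15617394]), np.float64(0.003951371483634702))
eye [ 0.4848936  -0.03093928  0.17829364] 0.004935947067819012 [[-0.13658377 -0.05500863  0.17829364]]
[array([ 0.48734379, -0.03220581,  0.176     ]), array([ 0.4845805 , -0.02706558,  0.176     ])]
-0.17 0.17854450930706578 theta -0.5767825943124931
-0.165 0.17536598327110609 theta -0.5985954078677036
-0.16 0.1722739515236788 theta -0.6212023136412332
[ 0.47809499 -0.31295266  0.05      ]
['top'] (array([ 0.47323149, -0.31532342, -0.29360583]), np.float64(0.9482652257422728))
['side'] (array([ 0.47255531, -0.3157065 , -0.31064806]), np.float64(0.2294115957797703))
['top', 'side'] (array([ 0.47254715, -0.3157192 , -0.30963455]), np.float64(0.2614509681504682))
```

View pics/keyfit.png

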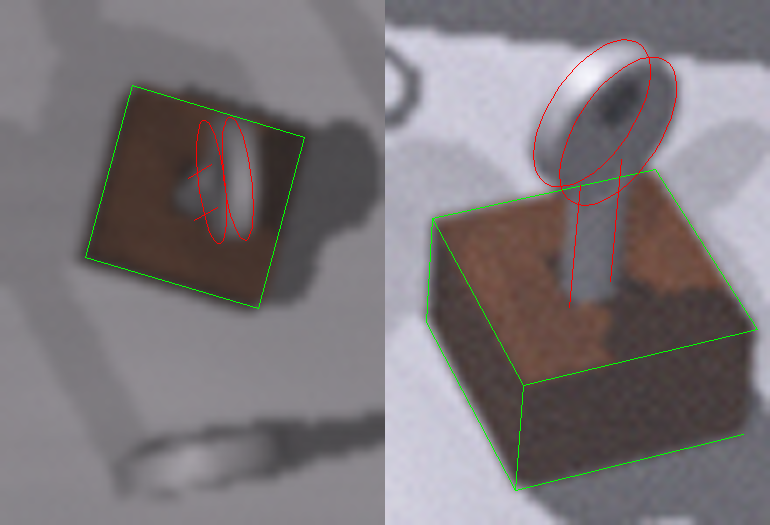

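```bash
cat >> h.py <<'E'
def tooldown(ang):  # tool y at world angle ang, z down
    y=np.array([np.cos(ang),np.sin(ang),0]); z=np.array([0,0,-1.]); return np.c_[np.cross(y,z),y,z]
def delta(o,pos,Rt):
    """row from current observed pose to target"""
    Rc=R.from_rotvec(o["eef_rot"]).as_matrix()
    return np.round(np.r_[R.from_matrix(Rc.T@Rt).as_rotvec(),Rc.T@(np.asarray(pos)-o["ee_pos"])*1000],4)
E
python3 - <<'E'
import bench; from h import *
print([x for x in dir(bench) if not x.startswith('__')], getattr(bench,'tcp_to_tips',None))
o=bench.observe(); print(delta(o,(.40,.12,.37),tooldown(1.67)))
print(delta(o,(.4725,-.316,.32),tooldown(1.67)))
import pickle; F=pickle.load(open("F0.pkl","rb"))
b=onplane(F["side"],(334,315),0);print("bigkey base",b); print("its top ray",[onplane(F["side"],(334,252),z) for z in(.1,.15,.2)])
E
```

```text
['Unreachable', 'close_job', 'cut_out', 'find_in', 'grab_frame', 'observe', 'tcp_to_tips'] 0.0726
[ 0.000000e+00  0.000000e+00 -3.320000e-01 -3.614937e+02 -4.159863e+02
 -6.612740e+01]
[ 0.000000e+00  0.000000e+00 -3.320000e-01 -5.326053e+02 -8.235078e+02
 -1.613440e+01]
bigkey base [ 3.42785827e-01 -2.90642489e-01  1.11022302e-16]
its top ray [array([ 0.40809702, -0.19909574,  0.1       ]), array([ 0.37238485, -0.24746825,  0.15      ]), array([ 0.33667267, -0.29584076,  0.2       ])]
```

Request:
send_rows(commands=[[0, 0, -0.1, -36, -42, -20, 1], [0, 0, -0.2, -72, -83, -40, 1], [0, 0, -0.3, -108, -125, -60, 1], [0, 0, -0.332, -145, -166, -66, 1], [0, 0, -0.332, -181, -208, -66, 1], [0, 0, -0.332, -217, -250, -66, 1], [0, 0, -0.332, -253, -291, -66, 1], [0, 0, -0.332, -289, -333, -66, 1], [0, 0, -0.332, -325, -374, -66, 1], [0, 0, -0.332, -361, -416, -66, 1]])

```text
time: 1.93
ee_pos: [0.3337, 0.2452, 0.3685]
eef_rot: [-0.157, 3.136, 0.001]
force: [2.0, -0.2, 0.2]
gripper_width: 1.003
```

Run:
```python
from bench import observe; from h import *
o=observe(); print(o["ee_pos"],o["joint_pos"],delta(o,(.4725,-.316,.32),tooldown(1.67)))
```

```text
[0.33369386 0.24522963 0.36848947] [ 5.28583234e-01 -1.80283993e-01  2.02026490e+00 -1.01830990e-04
  1.29994055e+00 -1.14205635e+00] [ 6.00000e-04  1.60000e-03  7.00000e-04 -8.20819e+01 -5.72302e+02
  4.82711e+01]
```

Request:
send_rows(commands=[[0, 0, 0, -6, -40, 3, 1], [0, 0, 0, -12, -80, 6, 1], [0, 0, 0, -18, -120, 9, 1], [0, 0, 0, -24, -160, 12, 1], [0, 0, 0, -30, -200, 15, 1], [0, 0, 0, -36, -240, 18, 1], [0, 0, 0, -42, -280, 21, 1], [0, 0, 0, -48, -320, 24, 1], [0, 0, 0, -54, -360, 27, 1], [0, 0, 0, -60, -400, 30, 1]])

```text
time: 2.77
ee_pos: [0.4326, -0.1473, 0.3382]
eef_rot: [-0.155, 3.137, -0.0]
force: [0.6, 1.1, 0.4]
gripper_width: 0.999
```

Run:
```python
from bench import observe; from h import *
o=observe(); print(o["ee_pos"],o["joint_pos"],delta(o,(.4725,-.316,.32),tooldown(1.67)))
```

```text
[ 0.43263211 -0.14730649  0.33816897] [-4.23645488e-01 -5.89540878e-02  1.97493724e+00  2.82876584e-04
  1.22450338e+00 -2.09298799e+00] [-3.000000e-04  1.100000e-03 -8.000000e-04 -2.307380e+01 -1.717895e+02
  1.824930e+01]
```

Request:
send_rows(commands=[[0, 0, 0, -5, -36, 4, 1], [0, 0, 0, -10, -72, 8, 1], [0, 0, 0, -15, -108, 12, 1], [0, 0, 0, -20, -144, 15, 1], [0, 0, 0, -22, -162, 17, 1], [0, 0, 0, -23, -170, 18, 1], [0, 0, 0, -23, -170, 18, 1]])

```text
time: 3.35
ee_pos: [0.4723, -0.3134, 0.3195]
eef_rot: [0.152, -3.137, -0.001]
force: [-0.4, 0.2, 0.9]
gripper_width: 0.998
```

Run:
```python
from bench import observe,grab_frame; from h import *
o=observe(); print(o["ee_pos"],delta(o,(.4725,-.316,.172),tooldown(1.67)))
ims=[]
st=np.load("st.npy")
for n,(x0,y0,w,hh) in dict(top=(375,170,90,90),side=(335,190,90,130)).items():
    f=grab_frame(n); k=4.5
    im=cv2.resize(f["frame"][y0:y0+hh,x0:x0+w,::-1],None,fx=k,fy=k,interpolation=cv2.INTER_CUBIC)
    if n=="top": im=cv2.copyMakeBorder(im,0,180,0,0,cv2.BORDER_CONSTANT)
    ims.append(im)
cv2.imwrite("pics/ab.png",np.hstack(ims))
```

```text
[ 0.47227199 -0.3133638   0.31945127] [ 4.000000e-04 -5.000000e-04 -2.100000e-03 -4.510000e-02 -2.702000e+00
  1.474502e+02]
```

View pics/ab.png

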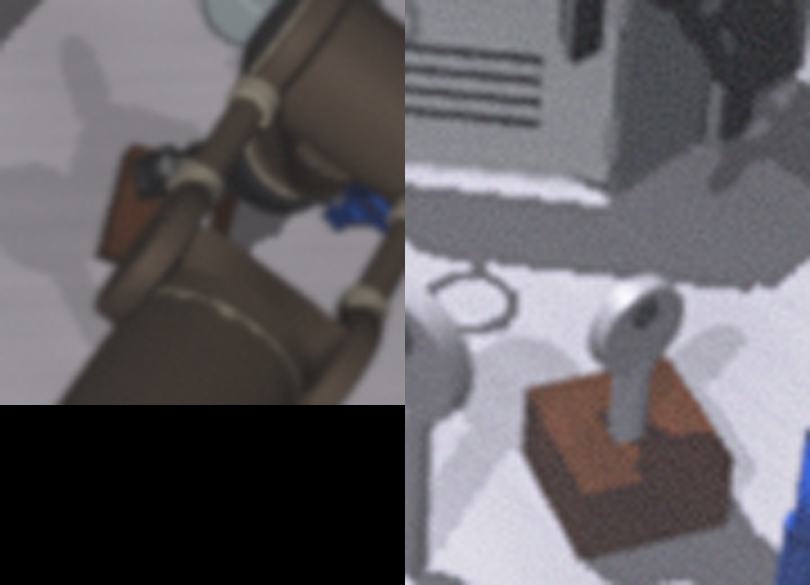

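Run:
```python
from h import *; import pickle
F=pickle.load(open("F0.pkl","rb"))
im=cv2.resize(np.ascontiguousarray(F["top"]["frame"][190:245,400:490,::-1]),None,fx=7,fy=7,interpolation=cv2.INTER_CUBIC);cv2.imwrite("pics/blue.png",im)
print("base",onplane(F["side"],(420,333),0)); 
for z in(.06,.1,.14): print(onplane(F["side"],(426,287),z),onplane(F["top"],(447,217),z))
```

```text
base [ 0.47008114 -0.44953035  0.        ]
[ 0.53786114 -0.38998385  0.06      ] [ 0.47140294 -0.42905553  0.06      ]
[ 0.50433029 -0.41742628  0.1       ] [ 0.46710583 -0.41797928  0.1       ]
[ 0.47079944 -0.44486871  0.14      ] [ 0.46280872 -0.40690303  0.14      ]
```

View pics/blue.png

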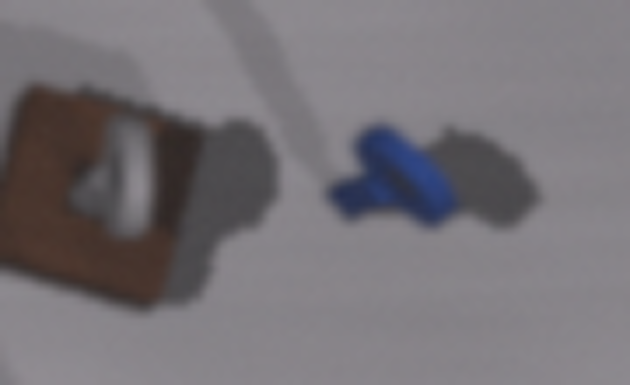

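Request:
send_rows(commands=[[0, 0, 0, 0, -2, 35, 1], [0, 0, 0, 0, -2.7, 70, 1], [0, 0, 0, 0, -2.7, 100, 1], [0, 0, 0, 0, -2.7, 125, 1], [0, 0, 0, 0, -2.7, 140, 1], [0, 0, 0, 0, -2.7, 147.5, 1], [0, 0, 0, 0, -2.7, 147.5, 1]], newtons=25)

```text
time: 4.03
ee_pos: [0.4716, -0.3124, 0.1709]
eef_rot: [0.158, -3.135, -0.005]
force: [0.2, -0.6, 0.3]
gripper_width: 1.001
```

Run:
```python
from bench import observe,grab_frame; from h import *
o=observe(); print(o["ee_pos"],delta(o,(.4725,-.316,.172),tooldown(1.67)))
f=grab_frame("side"); x0,y0,w,hh=335,190,110,130
cv2.imwrite("pics/dn.png",cv2.resize(f["frame"][y0:y0+hh,x0:x0+w,::-1],None,fx=4.5,fy=4.5,interpolation=cv2.INTER_CUBIC))
```

```text
[ 0.47161797 -0.31238203  0.17088949] [ 3.1000e-03 -2.9000e-03  1.5000e-03 -5.1050e-01 -3.6849e+00 -1.1235e+00]
```

View pics/dn.png

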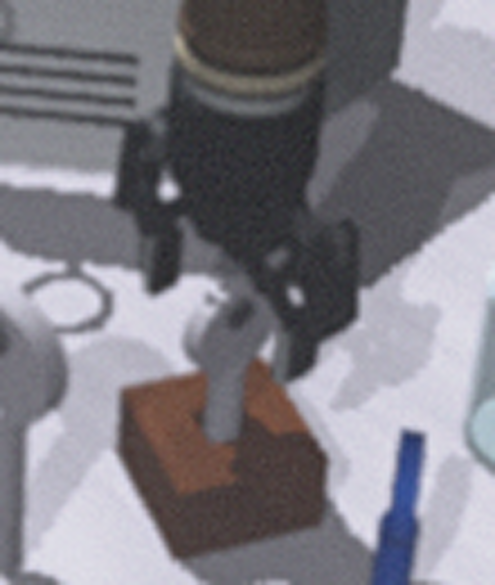

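Request:
send_rows(commands=[[0, 0, 0, 0, -3.5, -1, 1], [0, 0, 0, 0, -3.5, -1, 1], [0, 0, 0, 0, -3.5, -1, 1]])

```text
time: 4.33
ee_pos: [0.4741, -0.319, 0.1755]
eef_rot: [-0.156, 3.135, -0.004]
force: [0.4, -0.0, 0.3]
gripper_width: 1.003
```

Run:
```python
from bench import observe,grab_frame; from h import *
o=observe(); print(o["time"],o["ee_pos"],delta(o,(.4725,-.316,.172),tooldown(1.67)))
```

```text
4.3333 [ 0.47405926 -0.31901469  0.17547624] [-2.6000e-03  2.8000e-03  0.0000e+00  1.2626e+00  3.1635e+00  3.4644e+00]
```

Request:
send_rows(commands=[[0, 0, 0, 0, 0, 0, 1]])

```text
time: 4.42
ee_pos: [0.4736, -0.3187, 0.1748]
eef_rot: [-0.155, 3.136, -0.003]
force: [-1.4, 0.8, 0.2]
gripper_width: 1.0
```

Request:
send_rows(commands=[[0, 0, 0, 0, 0, 0, 1]])

```text
time: 4.5
ee_pos: [0.4732, -0.3185, 0.1743]
eef_rot: [-0.155, 3.137, -0.001]
force: [0.7, 0.2, -0.1]
gripper_width: 0.998
```

Run:
```python
from bench import observe,grab_frame
o=observe(); print(o["joint_pos"])
for i in range(3):
    grab_frame("side"); o=observe(); print(o["time"],o["ee_pos"],o["joint_pos"])
```

```text
[-6.68688432e-01  3.60971185e-01  1.85612063e+00  4.63914670e-05
  9.23157406e-01 -2.33853046e+00]
4.55 [ 0.47312212 -0.31836179  0.17402038] [-6.68666113e-01  3.61218595e-01  1.85635883e+00  2.52460173e-05
  9.23118736e-01 -2.33850895e+00]
4.6 [ 0.47304042 -0.31828388  0.17380579] [-6.68655559e-01  3.61500888e-01  1.85649469e+00  4.82284036e-05
  9.23085783e-01 -2.33854276e+00]
4.65 [ 0.47294176 -0.31821391  0.17361651] [-6.68652674e-01  3.61700196e-01  1.85668564e+00  7.73963832e-06
  9.23002714e-01 -2.33848741e+00]
```

Request:
send_rows(commands=[[0, 0, 0, 0, 0, 2, 0], [0, 0, 0, 0, 0, 2, -0.5], [0, 0, 0, 0, 0, 2, -1], [0, 0, 0, 0, 0, 2, -1], [0, 0, 0, 0, 0, 2, -1], [0, 0, 0, 0, 0, 2, -1], [0, 0, 0, 0, 0, 2, -1], [0, 0, 0, 0, 0, 2, -1]], newtons=25)

```text
time: 5.32
ee_pos: [0.4729, -0.3181, 0.1715]
eef_rot: [0.156, -3.138, -0.0]
force: [-0.3, 0.4, 0.5]
gripper_width: 0.136
```

Run:
```python
from bench import observe,grab_frame; from h import *
o=observe(); print(o["time"],o["ee_pos"],o["force"],o["torque"],o["gripper_width"])
f=grab_frame("side"); x0,y0,w,hh=335,190,110,130
cv2.imwrite("pics/gr.png",cv2.resize(f["frame"][y0:y0+hh,x0:x0+w,::-1],None,fx=4.5,fy=4.5,interpolation=cv2.INTER_CUBIC))
```

```text
5.3167 [ 0.4729165  -0.31806646  0.17145702] [-0.30296312  0.36098492  0.45011932] [ 0.13383085  0.00385251 -0.04069104] 0.1364642378571715
```

View pics/gr.png

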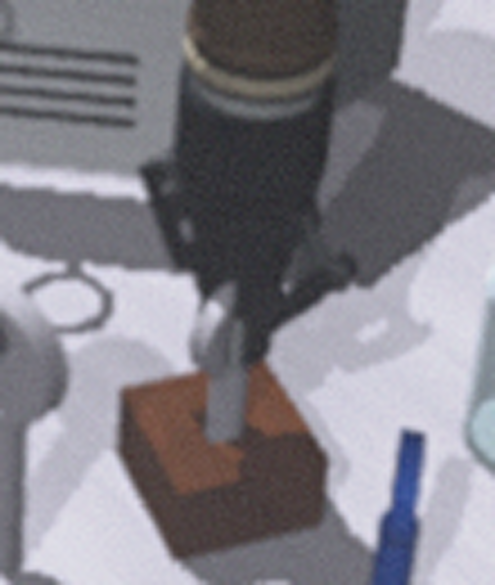

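Request:
send_rows(commands=[[0, 0, 0, 0, 0, 0, -1], [0, 0, 0, 0, 0, 0, -1], [0, 0, 0, 0, 0, -10, -1], [0, 0, 0, 0, 0, -25, -1], [0, 0, 0, 0, 0, -45, -1], [0, 0, 0, 0, 0, -70, -1], [0, 0, 0, 0, 0, -100, -1], [0, 0, 0, 0, 0, -130, -1], [0, 0, 0, 0, 0, -160, -1], [0, 0, 0, 0, 0, -185, -1]], newtons=80)

```text
time: 6.2
ee_pos: [0.473, -0.3182, 0.3592]
eef_rot: [-0.156, 3.136, -0.002]
force: [0.8, -0.6, -1.8]
gripper_width: 0.128
```

Run:
```python
from bench import observe; from h import *
o=observe(); print(o["ee_pos"],o["gripper_width"],delta(o,(.486,-.030,.375),tooldown(1.57)))
```

```text
[ 0.47298072 -0.31821182  0.3591913 ] 0.12847560818291773 [-1.400000e-03  1.400000e-03  1.000000e-01 -4.152320e+01  2.854812e+02
 -1.617930e+01]
```

Request:
send_rows(commands=[[0, 0, 0.01, -4, 15, -15, -1], [0, 0, 0.03, -8, 45, -20, -1], [0, 0, 0.05, -12, 80, -20, -1], [0, 0, 0.07, -17, 117, -20, -1], [0, 0, 0.09, -23, 155, -20, -1], [0, 0, 0.1, -28, 193, -20, -1], [0, 0, 0.1, -33, 228, -20, -1], [0, 0, 0.1, -37, 257, -20, -1], [0, 0, 0.1, -40, 277, -18, -1], [0, 0, 0.1, -41, 285, -16, -1]])

```text
time: 7.03
ee_pos: [0.4851, -0.0278, 0.3728]
eef_rot: [-0.004, 3.141, 0.002]
force: [-1.1, 0.3, -1.2]
gripper_width: 0.136
```

Request:
send_rows(commands=[[0, 0, 0, 0, 0, 0, -1], [0, 0, 0, 0, 0, 0, -1], [0, 0, 0, 0, 0, 0, -1], [0, 0, 0, 0, 0, 0, -1]])

```text
time: 7.37
ee_pos: [0.4856, -0.0318, 0.3725]
eef_rot: [0.004, 3.142, -0.001]
force: [0.3, -0.8, -1.7]
gripper_width: 0.128
```

Run:
```python
from bench import observe,grab_frame; from h import *
import pickle
o=observe(); print(o["time"],o["ee_pos"],o["gripper_width"],o["force"],delta(o,(.486,-.030,.375),tooldown(1.57)))
F={}
ims=[]
Rc=R.from_rotvec(o["eef_rot"]).as_matrix(); tip=o["ee_pos"]+Rc@[0,0,.162]
for n,(x0,y0,w,hh) in dict(top=(280,120,100,130),side=(270,100,130,130)).items():
    f=F[n]=grab_frame(n)
    im=cv2.resize(f["frame"][y0:y0+hh,x0:x0+w,::-1],None,fx=3.4,fy=3.4,interpolation=cv2.INTER_CUBIC)
    q=(proj(f,tip)[0]-[x0,y0]+.5)*3.4; cv2.circle(im,tuple(int(v) for v in q),3,(0,0,255),1)
    ims.append(im); print(n,proj(f,tip))
cv2.imwrite("pics/ov.png",np.hstack(ims)); pickle.dump((F,o),open("F1.pkl","wb"))
```

```text
7.3667 [ 0.48560151 -0.03179016  0.37253829] 0.12807526649623602 [ 0.28201094 -0.79186766 -1.67949557] [-7.0000e-04  0.0000e+00 -1.7000e-03 -3.9400e-01  1.7895e+00 -2.4629e+00]
top [[326.94231842 208.99651834]]
side [[320.77648095 174.79029139]]
```

View pics/ov.png

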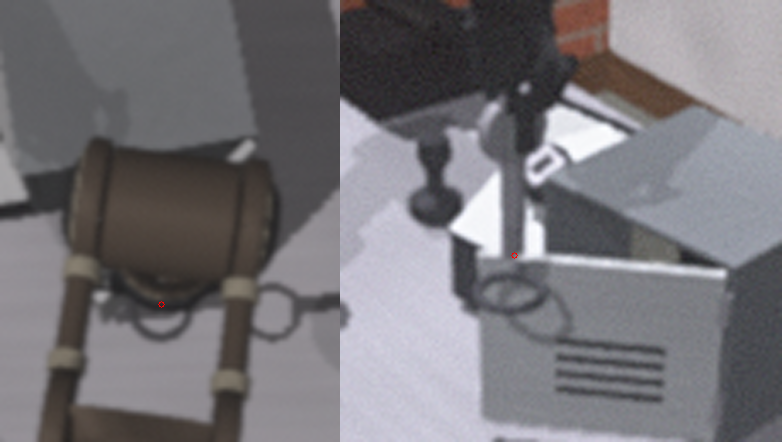

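Request:
send_rows(commands=[[0, 0, 0, 0, 1, 0, -1], [0, 0, 0, 0, 2, 8, -1], [0, 0, 0, 0, 2, 20, -1], [0, 0, 0, 0, 2, 35, -1], [0, 0, 0, 0, 2, 50, -1], [0, 0, 0, 0, 2, 50, -1]])

```text
time: 7.97
ee_pos: [0.4829, -0.0282, 0.3178]
eef_rot: [-0.001, -3.133, -0.002]
force: [-1.0, -0.4, -2.6]
gripper_width: 0.133
```

```bash
cat > look.py <<'E'
import sys
from bench import observe,grab_frame; from h import *
def look(name,top=(270,130,110,110),side=(270,100,120,130),k=3.4,tipoff=.162,save=None):
    o=observe(); print(round(o["time"],2),o["ee_pos"].round(4),o["eef_rot"].round(3),"F",o["force"].round(1),"T",o["torque"].round(2),"w",round(o["gripper_width"],3),"q",o["joint_pos"].round(2))
    Rc=R.from_rotvec(o["eef_rot"]).as_matrix(); tip=o["ee_pos"]+Rc@[0,0,tipoff]; ims=[]; F={}
    for n,b in (("top",top),("side",side)):
        if b is None: continue
        x0,y0,w,hh=b; f=F[n]=grab_frame(n)
        im=cv2.resize(f["frame"][y0:y0+hh,x0:x0+w,::-1],None,fx=k,fy=k,interpolation=cv2.INTER_CUBIC)
        q=(proj(f,tip)[0]-[x0,y0]+.5)*k; cv2.circle(im,tuple(int(v) for v in q),2,(0,0,255),1); ims.append(im)
    H=max(i.shape[0] for i in ims); ims=[cv2.copyMakeBorder(i,0,H-i.shape[0],0,0,cv2.BORDER_CONSTANT) for i in ims]
    cv2.imwrite(f"pics/{name}.png",np.hstack(ims)); return o,F
E
python3 - <<'E'
from look import *; look("in1")
E
```

```text
7.97 [ 0.4829 -0.0282  0.3178] [-1.000e-03 -3.133e+00 -2.000e-03] F [-1.  -0.4 -2.6] T [ 0.06 -0.01 -0.03] w 0.133 q [-0.15  0.02  1.94 -0.    1.19 -1.72]
```

View pics/in1.png

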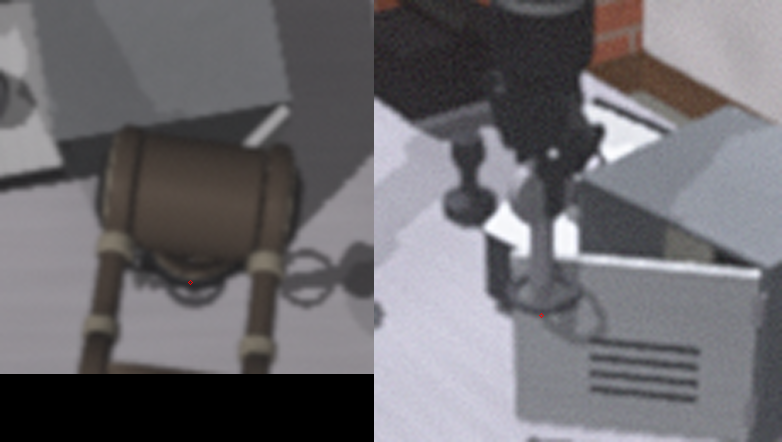

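Request:
send_rows(commands=[[0, 0, 0, 0, 0, 10, -1], [0, 0, 0, 0, 0, 20, -1], [0, 0, 0, 0, 0, 28, -1], [0, 0, 0, 0, 0, 28, -1], [0, 0, 0, 0, 0, 28, -1], [0, 0, 0, 0, 0, 28, -1]])

```text
time: 8.57
ee_pos: [0.4857, -0.0285, 0.2945]
eef_rot: [0.001, 3.141, -0.0]
force: [0.2, -0.4, -1.4]
gripper_width: 0.134
```

Run:
```python
from look import *; o,F=look("in2",top=None,side=(280,120,90,90),k=6)
```

```text
8.57 [ 0.4857 -0.0285  0.2945] [ 1.000e-03  3.141e+00 -0.000e+00] F [ 0.2 -0.4 -1.4] T [0.01 0.   0.02] w 0.134 q [-0.15  0.05  1.96 -0.    1.13 -1.72]
```

View pics/in2.png

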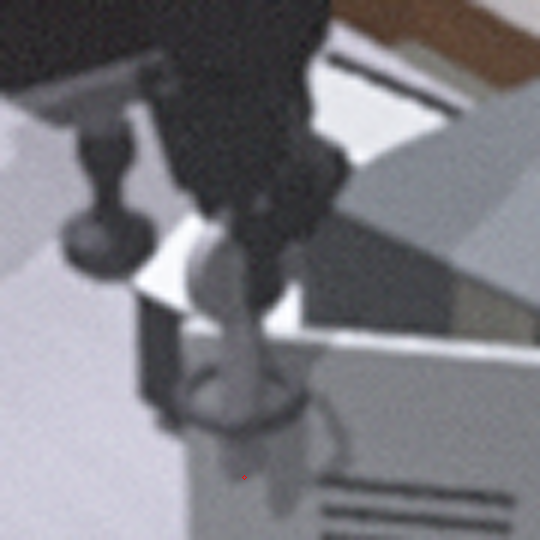

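```bash
cat > arc.py <<'E'
from look import *
lk=np.load("lk.npy"); m=LK(lk)
def eye(th,hx=0,hy=-.162):
    c,s=np.cos(th),np.sin(th); return np.array([hx-.05*c-.165*s,hy-.05*s+.165*c,0])
def tang(th):
    c,s=np.cos(th),np.sin(th); return np.array([.165*c-.05*s,.05*c+.165*s,0])/.1724
E
python3 - <<'E'
from arc import *
o=observe(); Rc=R.from_rotvec(o["eef_rot"]).as_matrix()
for th,a in zip([.61,.58,.51,.43,.35,.27,.19,.11,.04,0,-.02],[0,10,12,12,12,12,12,12,12,12,12]):
    w=ap(m,eye(th)+tang(th)*a/1000)[0]; w[2]=o["ee_pos"][2]; print(th,w.round(4),(Rc.T@(w-o["ee_pos"])*1000).round(1))
E
```

```text
0.61 [ 0.486  -0.0311  0.2949] [-0.1 -2.6  0. ]
0.58 [ 0.4936 -0.018   0.2949] [-7.7 10.6  0. ]
0.51 [ 0.5017 -0.0065  0.2949] [-15.8  22.1   0. ]
0.43 [0.5107 0.0041 0.2949] [-24.7  32.6   0. ]
0.35 [0.5204 0.0138 0.2949] [-34.5  42.4   0. ]
0.27 [0.5309 0.0228 0.2949] [-45.   51.4   0. ]
0.19 [0.5421 0.0309 0.2949] [-56.2  59.5   0. ]
0.11 [0.554  0.0381 0.2949] [-68.   66.7   0.1]
0.04 [0.5647 0.0436 0.2949] [-78.8  72.2   0.1]
0 [0.5711 0.0463 0.2949] [-85.1  75.    0.1]
-0.02 [0.5743 0.0476 0.2949] [-88.3  76.3   0.1]
```

Request:
send_rows(commands=[[0, 0, 0, -4, 5, 0, -1], [0, 0, 0, -8, 11, 0, -1], [0, 0, 0, -12, 17, 0, -1], [0, 0, 0, -16, 22, 0, -1], [0, 0, 0, -20, 27, 0, -1], [0, 0, 0, -25, 33, 0, -1], [0, 0, 0, -30, 38, 0, -1], [0, 0, 0, -35, 42, 0, -1], [0, 0, 0, -40, 47, 0, -1], [0, 0, 0, -45, 51, 0, -1]])

```text
time: 9.45
ee_pos: [0.5311, 0.023, 0.2943]
eef_rot: [-0.001, -3.141, -0.0]
force: [-0.4, -0.4, -2.1]
gripper_width: 0.133
```

Run:
```python
from arc import *; o,F=look("sw1",top=(270,130,110,110),side=(280,120,110,110),k=3.6)
Rc=R.from_rotvec(o["eef_rot"]).as_matrix()
for th,a in zip([.19,.11,.04,0,-.02],[12,12,12,12,12]):
    w=ap(m,eye(th)+tang(th)*a/1000)[0]; w[2]=.2949; print(th,w.round(4),(Rc.T@(w-o["ee_pos"])*1000).round(1))
```

```text
9.45 [0.5311 0.023  0.2943] [-1.000e-03 -3.141e+00 -0.000e+00] F [-0.4 -0.4 -2.1] T [-0.22  0.07  0.03] w 0.133 q [-0.04  0.14  1.86  0.    1.14 -1.61]
0.19 [0.5421 0.0309 0.2949] [-11.1   7.9  -0.6]
0.11 [0.554  0.0381 0.2949] [-22.9  15.   -0.6]
0.04 [0.5647 0.0436 0.2949] [-33.7  20.5  -0.6]
0 [0.5711 0.0463 0.2949] [-40.   23.3  -0.6]
-0.02 [0.5743 0.0476 0.2949] [-43.2  24.6  -0.6]
```

View pics/sw1.png

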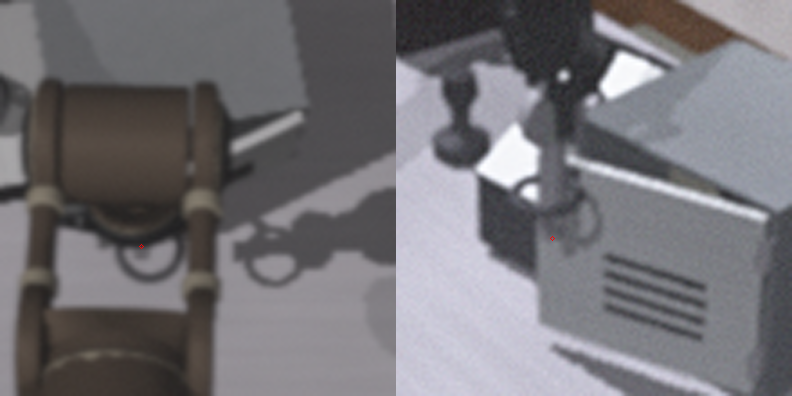

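Request:
send_rows(commands=[[0, 0, 0, -5, 4, 0, -1], [0, 0, 0, -10, 8, 0, -1], [0, 0, 0, -15, 11, 0, -1], [0, 0, 0, -20, 14, 0, -1], [0, 0, 0, -25, 16, 0, -1], [0, 0, 0, -30, 19, 0, -1], [0, 0, 0, -34, 21, 0, -1], [0, 0, 0, -37, 22, 0, -1], [0, 0, 0, -37, 22, 0, -1], [0, 0, 0, -37, 22, 0, -1]])

```text
time: 10.38
ee_pos: [0.5679, 0.0446, 0.2945]
eef_rot: [0.001, 3.141, 0.0]
force: [-0.9, 0.4, -1.8]
gripper_width: 0.131
```

Run:
```python
from arc import *; o,F=look("sw2",top=(270,130,110,110),side=(280,120,110,110),k=3.6)
Rc=R.from_rotvec(o["eef_rot"]).as_matrix()
for th,a in zip([.04,0,-.02],[12,12,12,12,12]):
    w=ap(m,eye(th)+tang(th)*a/1000)[0]; w[2]=.2949; print(th,w.round(4),(Rc.T@(w-o["ee_pos"])*1000).round(1))
```

```text
10.38 [0.5679 0.0446 0.2945] [1.000e-03 3.141e+00 0.000e+00] F [-0.9  0.4 -1.8] T [ 0.05 -0.05 -0.05] w 0.131 q [ 0.    0.21  1.78  0.    1.15 -1.57]
0.04 [0.5647 0.0436 0.2949] [ 3.2 -1.  -0.4]
0 [0.5711 0.0463 0.2949] [-3.1  1.8 -0.4]
-0.02 [0.5743 0.0476 0.2949] [-6.3  3.1 -0.4]
```

View pics/sw2.png

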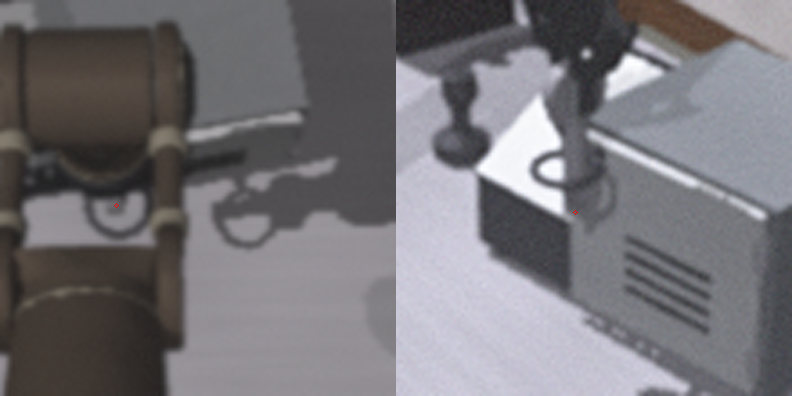

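Request:
send_rows(commands=[[0, 0, 0, -3, 1, 0, -1], [0, 0, 0, -5, 2, 0, -1], [0, 0, 0, -7, 3, 0, -1], [0, 0, 0, -7, 3, 0, -1], [0, 0, 0, -7, 3, 0, -1], [0, 0, 0, -7, 3, 0, -1], [0, 0, 0, -7, 3, 0, -1]])

```text
time: 11.07
ee_pos: [0.5726, 0.0464, 0.2942]
eef_rot: [-0.001, -3.135, 0.004]
force: [-5.4, -2.5, 2.4]
gripper_width: 0.13
```

Run:
```python
from arc import *; o,F=look("sw3",top=(300,140,70,70),side=(310,130,110,90),k=5)
```

```text
11.07 [0.5726 0.0464 0.2942] [-1.000e-03 -3.135e+00  4.000e-03] F [-5.4 -2.5  2.4] T [-0.67  1.25 -0.02] w 0.13 q [ 0.01  0.22  1.76 -0.    1.16 -1.56]
```

View pics/sw3.png

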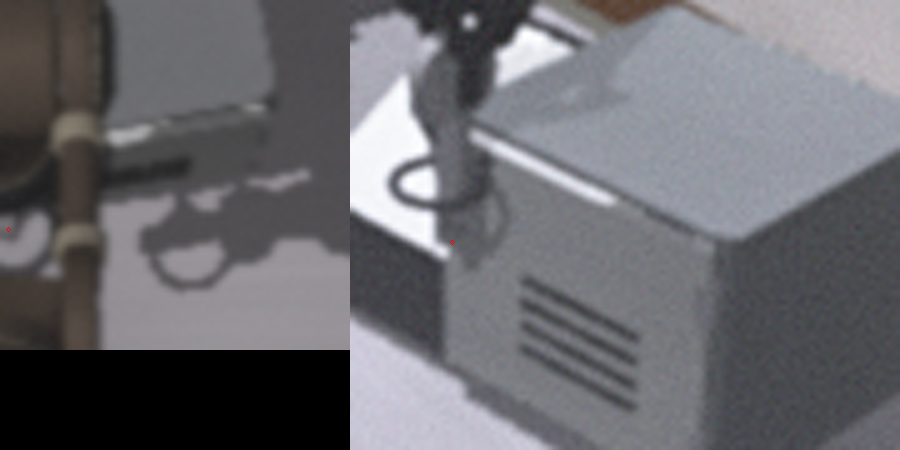

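Request:
send_rows(commands=[[0, 0, 0, 4, -2, 0, -1], [0, 0, 0, 8, -4, 0, -1], [0, 0, 0, 11, -5, 0, -1], [0, 0, 0, 11, -5, 0, -1], [0, 0, 0, 11, -5, 0, -1], [0, 0, 0, 11, -5, 0, -1], [0, 0, 0, 11, -5, 0, -1]])

```text
time: 11.75
ee_pos: [0.5639, 0.0425, 0.2946]
eef_rot: [0.001, 3.141, 0.0]
force: [0.2, -0.2, -2.3]
gripper_width: 0.131
```

Run:
```python
from arc import *; o,F=look("sw4",top=(300,140,70,70),side=(310,130,110,90),k=5); print(ap(m,eye(0)))
```

```text
11.75 [0.5639 0.0425 0.2946] [1.000e-03 3.141e+00 0.000e+00] F [ 0.2 -0.2 -2.3] T [0.06 0.03 0.03] w 0.131 q [-0.    0.2   1.79  0.    1.15 -1.57]
[[0.56034259 0.04095786 0.        ]]
```

View pics/sw4.png

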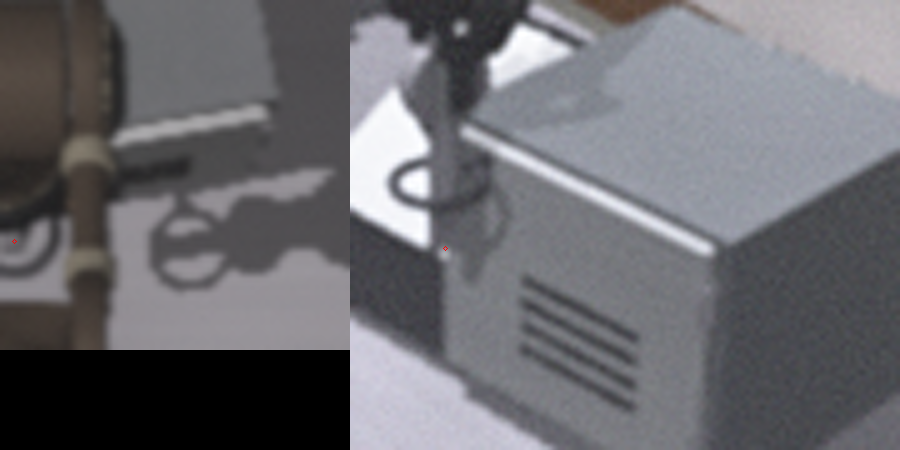

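Request:
send_rows(commands=[[0, 0, 0, 1, 0, -10, -1], [0, 0, 0, 1, 0, -25, -1], [0, 0, 0, 1, 0, -45, -1], [0, 0, 0, 1, 0, -65, -1], [0, 0, 0, 1, 0, -85, -1], [0, 0, 0, 1, 0, -100, -1], [0, 0, 0, 1, 0, -110, -1]])

```text
time: 12.43
ee_pos: [0.5633, 0.0425, 0.4077]
eef_rot: [0.001, 3.137, 0.0]
force: [0.3, -0.7, -1.6]
gripper_width: 0.13
```

Run:
```python
from arc import *; o,F=look("sw5",top=(290,130,90,90),side=(300,90,110,130),k=4)
```

```text
12.43 [0.5633 0.0425 0.4077] [1.000e-03 3.137e+00 0.000e+00] F [ 0.3 -0.7 -1.6] T [0.01 0.03 0.02] w 0.13 q [-0.    0.11  1.66  0.    1.37 -1.57]
```

View pics/sw5.png

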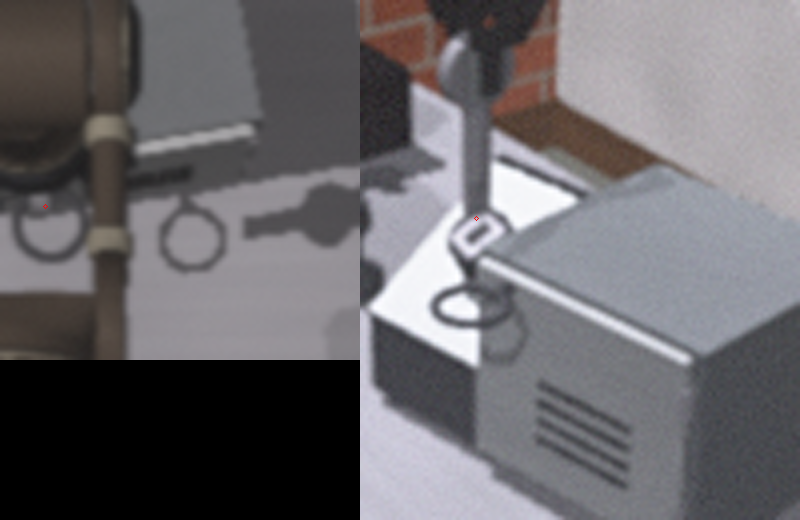

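```bash
cat > slotfit.py <<'E'
from arc import *; import pickle
F=pickle.load(open("F0.pkl","rb")); G={n:F[n]["frame"].astype('f4').mean(2) for n in F}
c0=ap(m,[.060,.1075,.1545])[0]
n_=m[:3,:3]@[-.5,0,np.sqrt(.75)]; u=m[:3,:3]@[np.sqrt(.75),0,.5]; v=np.cross(n_,u)
def planecoords(f,x0,y0,w,h,ss=4):
    g=[];
    for j in range(h*ss):
        for i in range(w*ss):
            uv=(x0+(i+.5)/ss-.5,y0+(j+.5)/ss-.5); o,d=ray(f,uv); t=((c0-o)@n_)/(d@n_); P=o+d*t-c0; g.append((P@u,P@v))
    return np.array(g).reshape(h*ss,w*ss,2)
boxes={"top":(257,151,14,15),"side":(321,139,15,17)}
def run(n):
    x0,y0,w,h=boxes[n]; g=planecoords(F[n],x0,y0,w,h); I=G[n][y0:y0+h,x0:x0+w]
    W=np.ones((h,w))
    if n=="side":
        # mask cupboard occlusion: polygon of cupboard
        a=proj(F[n],ap(m,[[0,.045,.19],[.2,.045,.19],[.2,-.17,.19],[0,-.17,0],[0,.045,0]])).astype('f4')
        for j in range(h):
            for i in range(w):
                if cv2.pointPolygonTest(cv2.convexHull(a),(float(x0+i),float(y0+j)),True)>-1.5: W[j,i]=0
    sg=lambda x:1/(1+np.exp(-np.clip(x/.0004,-50,50)))
    def model(p):
        cu,cv_,ph,a,b,c,d,bl=p; x=(g[...,0]-cu)*np.cos(ph)+(g[...,1]-cv_)*np.sin(ph); y=-(g[...,0]-cu)*np.sin(ph)+(g[...,1]-cv_)*np.cos(ph)
        pl=sg(a-abs(x))*sg(b-abs(y)); sl=sg(c-abs(x))*sg(d-abs(y)); r=sg(.027-np.hypot(g[...,0]-cu,g[...,1]-cv_))
        L=[1-r,r*(1-pl),pl*(1-sl),sl]
        out=[]
        for l in L:
            l=cv2.GaussianBlur(l,(0,0),abs(bl)*4+.1); out.append(l.reshape(h,4,w,4).mean((1,3))[W>0])
        A=np.array(out).T; y_=I[W>0]; k=np.linalg.lstsq(A,y_,rcond=None)[0]; return A@k-y_,k
    best=None
    for ph in(-.3,-.1,.1):
        s=least_squares(lambda p:model(p)[0],[0,0,ph,.017,.016,.0105,.006,.5],x_scale=[.002,.002,.1,.002,.002,.001,.001,.2],diff_step=1e-3)
        if best is None or s.cost<best.cost: best=s
    p=best.x; print(n,"c(mm)",(p[:2]*1000).round(2),"phi",p[2].round(3),"sizes",(p[3:7]*2000).round(1),"bl",p[7].round(2),"rms",np.sqrt(2*best.cost/(W>0).sum()).round(2),model(p)[1].round(0)); return p
if __name__=="__main__":
    print(c0,n_)
    for n in boxes: run(n)
E
python3 slotfit.py
```

```text
[0.65095442 0.16265316 0.1545    ] [-0.49270665 -0.08508912  0.8660254 ]
top c(mm) [ 3.79 -1.  ] phi -0.26 sizes [38.3 34.2 19.1 10.7] bl 0.85 rms 10.2 [ 84.  53. 134.  58.]
side c(mm) [-0.27 -3.69] phi -0.216 sizes [35.3 42.5 19.2 24.4] bl 0.47 rms 20.22 [239. 112. 235. 144.]
```

```bash
sed -i 's/    best=None/    SZ=[.0185,.0175,.010,.0055]\n    full=model\n    def model(p): return full(np.r_[p[:3],p[3],p[4],SZ[2:],p[5]])\n    best=None/; s/\[0,0,ph,.017,.016,.0105,.006,.5\],x_scale=\[.002,.002,.1,.002,.002,.001,.001,.2\]/[0,0,ph,.018,.017,.5],x_scale=[.002,.002,.1,.002,.002,.2],loss="soft_l1",f_scale=5/; s/p\[3:7\]\*2000/p[3:5]*2000/; s/p\[7\].round/p[5].round/' slotfit.py
cat >> slotfit.py <<'E'
    import sys
E
python3 slotfit.py
python3 - <<'E'
from slotfit import *
ims=[]
for n,p in (("top",(.0038,-.001,-.26)),("side",(.000,-.003,-.22))):
    x0,y0,w,h=(243,138,40,40) if n=="top" else (310,130,40,40); k=10
    im=cv2.resize(F[n]["frame"][y0:y0+h,x0:x0+w,::-1],None,fx=k,fy=k,interpolation=cv2.INTER_CUBIC)
    for a,b in((.0185,.0175),(.01,.0055)):
        c_,s_=np.cos(p[2]),np.sin(p[2]); q=np.array([[a,b],[a,-b],[-a,-b],[-a,b]])@np.array([[c_,s_],[-s_,c_]])+p[:2]
        Q=c0+q[:,:1]*u+q[:,1:]*v
        cv2.polylines(im,[((proj(F[n],Q)-[x0,y0]+.5)*k).astype(int)],True,(0,0,255))
    t=np.linspace(0,6.3,60); Q=c0+(.027*np.cos(t)+p[0])[:,None]*u+(.027*np.sin(t)+p[1])[:,None]*v
    cv2.polylines(im,[((proj(F[n],Q)-[x0,y0]+.5)*k).astype(int)],True,(0,255,0)); ims.append(im)
cv2.imwrite("pics/slfit.png",np.hstack(ims))
E
```

```text
[0.65095442 0.16265316 0.1545    ] [-0.49270665 -0.08508912  0.8660254 ]
top c(mm) [ 3.8  -0.97] phi -0.272 sizes [37.4 33.5] bl 0.74 rms 5.67 [ 84.  60. 133.  64.]
side c(mm) [ 0.15 -1.96] phi -0.236 sizes [36.4 41.5] bl 0.48 rms 11.16 [242. 118. 221. 121.]
```

View pics/slfit.png

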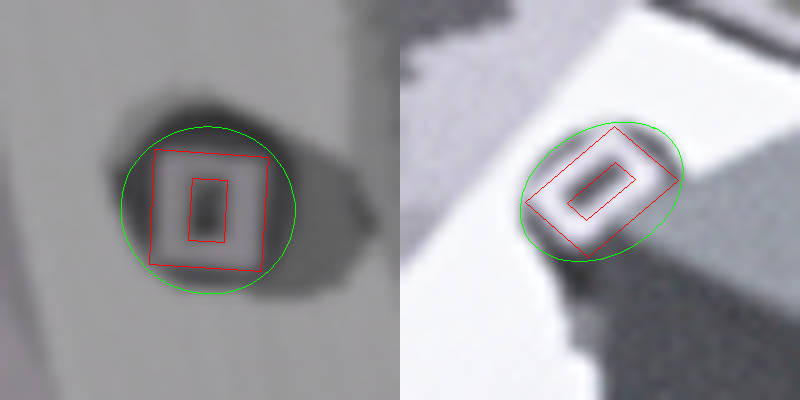

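```bash
cat > slot.py <<'E'
from arc import *
c0=ap(m,[.060,.1075,.1545])[0]
n_=m[:3,:3]@[-.5,0,np.sqrt(.75)]; u=m[:3,:3]@[np.sqrt(.75),0,.5]; v=np.cross(n_,u)
def pose(du,dv,h,phi=-.25,tip=.162):
    sx=np.cos(phi)*u+np.sin(phi)*v; sy=np.cross(n_,sx)
    Rt=np.c_[-sx,sy,-n_]; return c0+du*u+dv*v+n_*(h+tip),Rt
E
python3 - <<'E'
from slot import *
o=observe()
P,Rt=pose(.002,-.001,.06); print(P,np.linalg.det(Rt),delta(o,P,Rt))
E
```

```text
[0.54345051 0.14307272 0.34775764] 0.9999999999999993 [-1.094000e-01 -5.067000e-01  7.670000e-02  2.056150e+01  1.005551e+02
  5.962070e+01]
```

Request:
send_rows(commands=[[-0.01, -0.05, 0.007, 2, 10, 0, -1], [-0.02, -0.1, 0.015, 4, 22, 2, -1], [-0.035, -0.16, 0.025, 6, 34, 5, -1], [-0.05, -0.23, 0.035, 9, 46, 10, -1], [-0.065, -0.3, 0.046, 12, 58, 17, -1], [-0.08, -0.37, 0.056, 15, 70, 27, -1], [-0.092, -0.43, 0.065, 17, 81, 38, -1], [-0.101, -0.47, 0.071, 19, 91, 48, -1], [-0.107, -0.495, 0.075, 20, 98, 56, -1], [-0.109, -0.507, 0.077, 20.5, 100.5, 60, -1]])

```text
time: 13.37
ee_pos: [0.5395, 0.1434, 0.3406]
eef_rot: [0.104, 2.635, 0.145]
force: [-0.5, -0.3, -2.6]
gripper_width: 0.132
```

Request:
send_rows(commands=[[0, 0, 0, 0, 0, 0, -1], [0, 0, 0, 0, 0, 0, -1], [0, 0, 0, 0, 0, 0, -1], [0, 0, 0, 0, 0, 0, -1], [0, 0, 0, 0, 0, 0, -1]])

```text
time: 13.78
ee_pos: [0.5429, 0.1426, 0.3454]
eef_rot: [0.105, 2.627, 0.146]
force: [-0.1, 1.2, -1.8]
gripper_width: 0.135
```

Run:
```python
from slot import *
o,F=look("ho1",top=(225,110,90,90),side=(290,80,90,110),k=4.4)
P,Rt=pose(.002,-.001,.06); print(delta(o,P,Rt))
```

```text
13.78 [0.5429 0.1426 0.3454] [0.105 2.627 0.146] F [-0.1  1.2 -1.8] T [-0.04  0.37 -0.  ] w 0.135 q [ 0.18 -0.07  2.04 -0.01  0.65 -1.3 ]
[-1.1000e-03 -3.7000e-03 -1.2000e-03 -1.5655e+00  7.6210e-01 -1.7647e+00]
```

View pics/ho1.png

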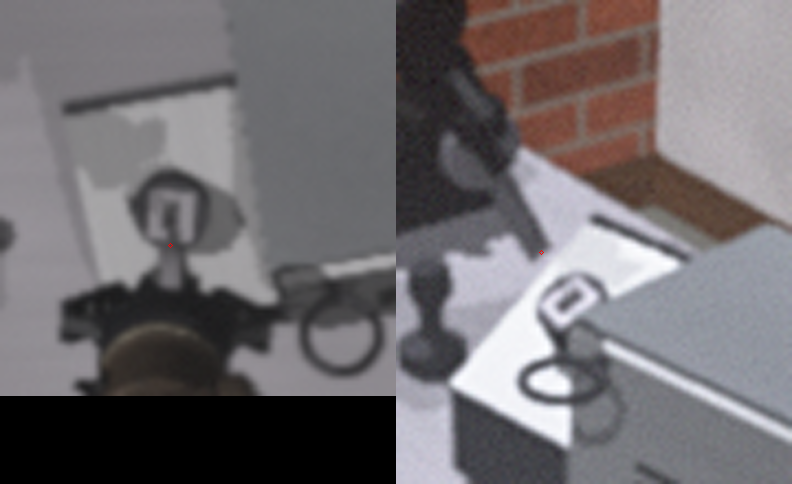

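Request:
send_rows(commands=[[0, -0.003, 0, -1, 0.5, 8, -1], [0, -0.003, 0, -1.5, 0.8, 20, -1], [0, -0.003, 0, -1.5, 0.8, 32, -1], [0, -0.003, 0, -1.5, 0.8, 40, -1], [0, -0.003, 0, -1.5, 0.8, 44, -1], [0, -0.003, 0, -1.5, 0.8, 44, -1], [0, -0.003, 0, -1.5, 0.8, 44, -1], [0, -0.003, 0, -1.5, 0.8, 44, -1], [0, -0.003, 0, -1.5, 0.8, 44, -1]])

```text
time: 14.63
ee_pos: [0.5652, 0.1474, 0.3077]
eef_rot: [0.105, 2.625, 0.146]
force: [-0.4, 0.1, -1.6]
gripper_width: 0.132
```

Run:
```python
from slot import *; import pickle
o,F=look("ho2",top=(238,130,55,55),side=(305,105,45,60),k=8)
pickle.dump((o,F),open("F2.pkl","wb"))
P,Rt=pose(.002,-.001,.014); print(delta(o,P,Rt))
```

```text
14.63 [0.5652 0.1474 0.3077] [0.105 2.625 0.146] F [-0.4  0.1 -1.6] T [-0.1   0.38  0.02] w 0.132 q [ 0.18  0.02  2.03 -0.01  0.57 -1.3 ]
[-7.000e-04 -9.000e-04 -7.000e-04 -8.838e-01 -3.421e-01  2.460e-01]
```

View pics/ho2.png

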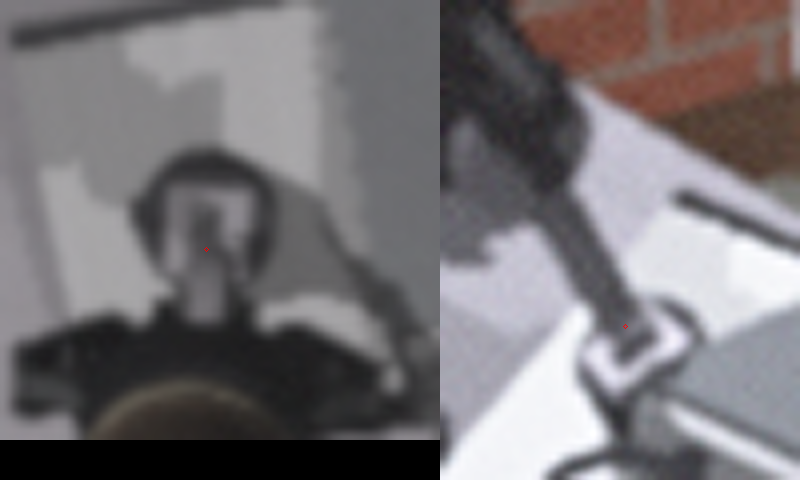

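```bash
cat > ov.py <<'E'
from slot import *; import pickle
def kmodel(o,tip=.162):
    Rc=R.from_rotvec(o["eef_rot"]).as_matrix(); t=o["ee_pos"]+Rc@[0,0,tip]; X,Y,Z=Rc[:,0],Rc[:,1],-Rc[:,2]
    pt=lambda x,y,z:t+x*X+y*Y+z*Z
    L=[]
    for z in(0,.028): L.append(np.array([pt(sx*.009,sy*.0045,z) for sx,sy in((1,1),(1,-1),(-1,-1),(-1,1),(1,1))]))
    for sx,sy in((1,1),(1,-1),(-1,-1),(-1,1)): L.append(np.array([pt(sx*.009,sy*.0045,0),pt(sx*.009,sy*.0045,.028)]))
    a=np.linspace(0,2*np.pi,30)
    for z in(.028,.086): L.append(np.array([pt(.01*np.cos(q),.01*np.sin(q),z) for q in a]))
    return L
SF={"top":(.0038,-.001,-.26),"side":(.0001,-.002,-.24)}
def draw(o,F,name,boxes,k):
    ims=[]
    for n,(x0,y0,w,h) in boxes.items():
        im=F[n]["frame"][y0:y0+h,x0:x0+w,::-1]; im=cv2.resize(im,None,fx=k,fy=k,interpolation=cv2.INTER_CUBIC); im=cv2.normalize(im,None,0,255,cv2.NORM_MINMAX); raw=im.copy()
        T_=lambda Q:((proj(F[n],Q)-[x0,y0]+.5)*k).astype(int)
        for l in kmodel(o): cv2.polylines(im,[T_(l)],False,(0,0,255))
        p=SF[n]
        for a,b in((.0185,.0175),(.01,.0055)):
            c_,s_=np.cos(p[2]),np.sin(p[2]); q=np.array([[a,b],[a,-b],[-a,-b],[-a,b]])@np.array([[c_,s_],[-s_,c_]])+p[:2]
            cv2.polylines(im,[T_(c0+q[:,:1]*u+q[:,1:]*v)],True,(0,255,0))
        ims.append(np.vstack([raw,im]))
    cv2.imwrite(f"pics/{name}.png",np.hstack(ims))
E
python3 - <<'E'
from ov import *
o,F=pickle.load(open("F2.pkl","rb"))
draw(o,F,"ho2o",dict(top=(248,145,30,24),side=(315,128,30,24)),12)
E
```

```text
(no output)
```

View pics/ho2o.png

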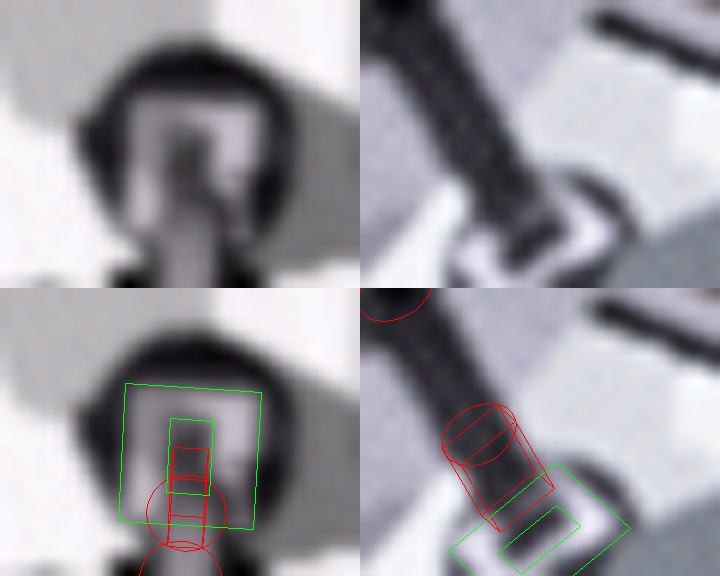

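```bash
cat > hand.py <<'E'
from ov import *
def handfit(o,F,cams=("top","side"),z0=.030,z1=.078,tip=.162,zs={"top":(.030,.055)}):
    Rc=R.from_rotvec(o["eef_rot"]).as_matrix(); t=o["ee_pos"]+Rc@[0,0,tip]
    G={n:F[n]["frame"].astype('f4').mean(2) for n in F}
    def lines(p,n,zz):
        # p: offset x,y at z=0 (tool axes), tilt x,y
        A=t+Rc[:,0]*p[0]+Rc[:,1]*p[1]; a=-Rc[:,2]+Rc[:,0]*p[2]+Rc[:,1]*p[3]; a/=np.linalg.norm(a)
        w=np.cross(a,A-F[n]["origin"]); w/=np.linalg.norm(w); return [(A+a*zz[0]+s*.01*w,A+a*zz[1]+s*.01*w) for s in(1,-1)]
    out={}
    for n in cams:
        zz=zs.get(n,(z0,z1)); p=np.zeros(4)
        base=lines(p,n,zz); offs=[]
        for A,B in base:
            ob=edge_obs(F[n],G[n],A,B,w=3.5,n=25)
            L=np.linalg.norm(proj(F[n],A)-proj(F[n],B)); d=[((q-proj(F[n],X)[0])@nm) for X,q,nm in ob]; s=[np.linalg.norm(X-A) for X,q,nm in ob]
            offs.append((np.median(d).round(2),np.polyfit(s,d,1)[0].round(1) if len(d)>3 else None,len(d)))
        out[n]=offs
    return out
E
python3 - <<'E'
from hand import *
o,F=pickle.load(open("F2.pkl","rb"))
print(handfit(o,F))
Ft,ot=pickle.load(open("F1.pkl","rb")); print(handfit(ot,Ft,cams=("side",)))
E
```

```text
{'top': [(np.float64(1.0), np.float64(-16.0), 25), (np.float64(2.0), np.float64(-84.0), 25)], 'side': [(np.float64(0.0), np.float64(-9.0), 25), (np.float64(-0.5), np.float64(0.7), 25)]}
{'side': [(np.float64(0.25), np.float64(-0.7), 25), (np.float64(-0.25), np.float64(9.4), 25)]}
```

Run:
```python
from ov import *
o,F=pickle.load(open("F2.pkl","rb"))
draw(o,F,"ho2p",dict(top=(254,150,18,18)),22)
im=cv2.imread("pics/ho2p.png"); h=im.shape[0]//2; cv2.imwrite("pics/ho2p.png",np.hstack([im[:h],im[h:]]))
f=F["side"]
for uu,vv in((.0011,-.0012),(.00015,-.002),(.0038,-.001),(.0021,-.0012),(.0011,-.0002)): print(uu,vv,proj(f,c0+uu*u+vv*v),proj(F["top"],c0+uu*u+vv*v))
a=proj(f,[c0,c0+n_*.05]); d=(a[1]-a[0]); d/=np.linalg.norm(d); print("axis dir side",d)
```

```text
0.0011 -0.0012 [[329.42769428 148.176076  ]] [[263.57985777 159.39185896]]
0.00015 -0.002 [[329.42435601 148.48456175]] [[263.89524823 159.63279103]]
0.0038 -0.001 [[329.91186141 147.52051022]] [[263.33756424 158.58318266]]
0.0021 -0.0012 [[329.62404085 147.94105873]] [[263.51353347 159.08806639]]
0.0011 -0.0002 [[329.19875448 148.06982131]] [[263.26427881 159.45129821]]
axis dir side [-0.50084192 -0.86553877]
```

View pics/ho2p.png

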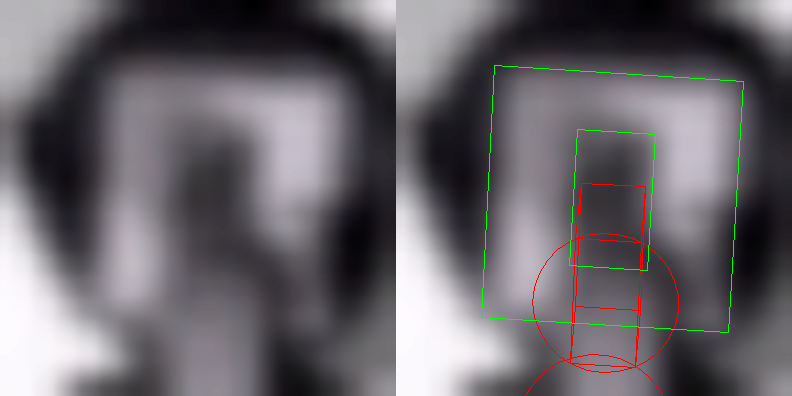

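Run:
```python
from ov import *
o,F=pickle.load(open("F2.pkl","rb"))
for (oo,FF) in((o,F),pickle.load(open("F1.pkl","rb"))[::-1]):
  f=FF["side"]; G=f["frame"].astype('f4').mean(2)
  Rc=R.from_rotvec(oo["eef_rot"]).as_matrix(); t=oo["ee_pos"]+Rc@[0,0,.162]
  a=proj(f,[t,t-Rc[:,2]*.05]); d=a[1]-a[0]; d/=np.linalg.norm(d); pr=np.array([-d[1],d[0]]); print("perp",pr)
  for z in(.01,.02,.035,.045,.055,.065,.075):
    p=proj(f,t-Rc[:,2]*z)[0]; s=np.arange(-10,10.1,1.); q=p+s[:,None]*pr
    val=np.mean([cv2.remap(G,(q[:,0]+d[0]*e).astype('f4')[None],(q[:,1]+d[1]*e).astype('f4')[None],cv2.INTER_LINEAR)[0] for e in(-1,0,1)],0)
    print(z,val.round(0).astype(int))
```

```text
perp [ 0.86643806 -0.49928458]
0.01 [225 232 238 240 234 224 201 150 103  86  85  84 106 152 189 204 215 225
 228 227 228]
0.02 [181 187 199 211 222 229 218 167 108  87  85  82 106 168 216 230 228 227
 227 227 227]
0.035 [198 197 199 201 202 201 178 132  97  88  90  86 101 152 197 214 217 219
 221 224 226]
0.045 [200 199 201 201 203 200 183 138  98  86  89  85 100 150 193 202 201 203
 204 203 207]
0.055 [202 200 201 202 201 198 179 135  95  87  85  80  94 144 188 201 201 200
 197 195 196]
0.065 [174 191 199 197 199 194 170 124  88  84  81  77  91 138 187 200 198 196
 196 197 196]
0.075 [137 153 151 139 138 130 114  91  79  78  76  76  90 133 177 193 195 195
 198 198 198]
perp [ 0.99997482 -0.00709698]
0.01 [193 223 238 244 246 240 198 137 104  97  96  92 110 174 230 246 248 249
 226 153  96]
0.02 [247 246 246 246 247 241 200 136 102  98  97  89 105 171 229 246 249 250
 224 153  96]
0.035 [246 246 246 246 248 244 206 143 111 108 105  97  97 141 206 218 177 144
 130 110  91]
0.045 [248 247 247 247 248 240 192 134 109 106 106 101  99 125 151 144 118 102
  95  90  86]
0.055 [224 239 246 248 249 240 192 133 108 107 106 101  93  87  79  69  65  65
  69  77  81]
0.065 [171 182 203 227 243 239 194 135 108 106 105  99  92  98 132 177 202 203
 182 148 122]
0.075 [171 172 173 174 182 182 153 119 105 105 103  97  95 123 172 190 161 134
 142 172 198]
```

Run:
```python
from slot import *
o=observe(); print(o["ee_pos"])
for h in(.014,.004,-.006): P,Rt=pose(.0011,.0000,h); print(delta(o,P,Rt))
```

```text
[0.56517028 0.14738488 0.3077687 ]
[-0.0007 -0.0009 -0.0006  0.1847  0.4142  0.3001]
[-7.00000e-04 -9.00000e-04 -6.00000e-04  1.75700e-01  4.21000e-01
  1.03001e+01]
[-7.000e-04 -9.000e-04 -6.000e-04  1.667e-01  4.278e-01  2.030e+01]
```

Request:
send_rows(commands=[[0, 0, 0, 0.2, 0.8, 3, -1], [0, 0, 0, 0.2, 0.8, 6, -1], [0, 0, 0, 0.2, 0.8, 9, -1], [0, 0, 0, 0.2, 0.8, 11, -1], [0, 0, 0, 0.2, 0.8, 13, -1], [0, 0, 0, 0.2, 0.8, 14, -1], [0, 0, 0, 0.2, 0.8, 14, -1], [0, 0, 0, 0.2, 0.8, 14, -1]])

```text
time: 15.4
ee_pos: [0.5718, 0.1493, 0.2948]
eef_rot: [0.105, 2.626, 0.146]
force: [-0.5, -0.4, -1.9]
gripper_width: 0.13
```

```bash
cat > st.py <<'E'
from slot import *
def st():
    o=observe(); Rc=R.from_rotvec(o["eef_rot"]).as_matrix(); tip=o["ee_pos"]+Rc@[0,0,.162]-c0
    print("t",round(o["time"],2),"tip u,v,h mm",(1000*np.array([tip@u,tip@v,tip@n_])).round(2),"F u,v,n",np.array([o["force"]@u,o["force"]@v,o["force"]@n_]).round(1),"Ftool",(Rc.T@o["force"]).round(1),"Ttool",(Rc.T@o["torque"]).round(2),"w",round(o["gripper_width"],3),"q6",o["joint_pos"][5].round(3),"axis err",np.round(np.array([-Rc[:,2]@u,-Rc[:,2]@v]),4), "yaw", round(float(np.arctan2(-Rc[:,0]@v,-Rc[:,0]@u)),3))
    return o
if __name__=="__main__": st()
E
python3 st.py
```

```text
t 15.4 tip u,v,h mm [ 0.18  0.25 -0.36] F u,v,n [-1.5 -0.3 -1.4] Ftool [ 1.4 -0.7  1.4] Ttool [0.11 0.4  0.01] w 0.13 q6 -1.296 axis err [0.0025 0.0005] yaw -0.251
```

Request:
send_rows(commands=[[0, 0, 0, 0, 0, 1.5, -1], [0, 0, 0, 0, 0, 3, -1], [0, 0, 0, 0, 0, 4.5, -1], [0, 0, 0, 0, 0, 6, -1], [0, 0, 0, 0, 0, 6, -1], [0, 0, 0, 0, 0, 6, -1], [0, 0, 0, 0, 0, 6, -1]])

```text
time: 15.98
ee_pos: [0.5748, 0.15, 0.2897]
eef_rot: [0.105, 2.625, 0.147]
force: [1.2, 0.8, -2.9]
gripper_width: 0.131
```

```bash
python3 st.py
```

```text
t 15.98 tip u,v,h mm [ 0.49  0.43 -6.29] F u,v,n [-0.3  0.6 -3.2] Ftool [0.4 0.5 3.2] Ttool [-0.26  0.25 -0.03] w 0.131 q6 -1.296 axis err [0.0018 0.0002] yaw -0.251
```

Request:
send_rows(commands=[[0, 0, 0, 0, 0, 2, -1], [0, 0, 0, 0, 0, 4, -1], [0, 0, 0, 0, 0, 6, -1], [0, 0, 0, 0, 0, 6, -1], [0, 0, 0, 0, 0, 6, -1], [0, 0, 0, 0, 0, 6, -1]])

```text
time: 16.48
ee_pos: [0.5778, 0.1504, 0.2844]
eef_rot: [0.105, 2.626, 0.146]
force: [1.9, 1.6, -3.2]
gripper_width: 0.131
```

```bash
python3 st.py
python3 - <<'E'
from ov import *
o,F=look("is1",top=(238,130,55,55),side=(305,105,45,60),k=8); draw(o,F,"is1o",dict(top=(248,145,30,24),side=(315,128,30,24)),12)
E
```

```text
t 16.48 tip u,v,h mm [  0.36   0.37 -12.44] F u,v,n [ 0.3  1.3 -3.8] Ftool [0.1 1.3 3.8] Ttool [-0.53  0.14  0.02] w 0.131 q6 -1.296 axis err [0.0019 0.0003] yaw -0.251
16.48 [0.5778 0.1504 0.2844] [0.105 2.626 0.146] F [ 1.9  1.6 -3.2] T [0.48 0.09 0.25] w 0.131 q [ 0.18  0.08  2.02 -0.01  0.52 -1.3 ]
```

View pics/is1o.png

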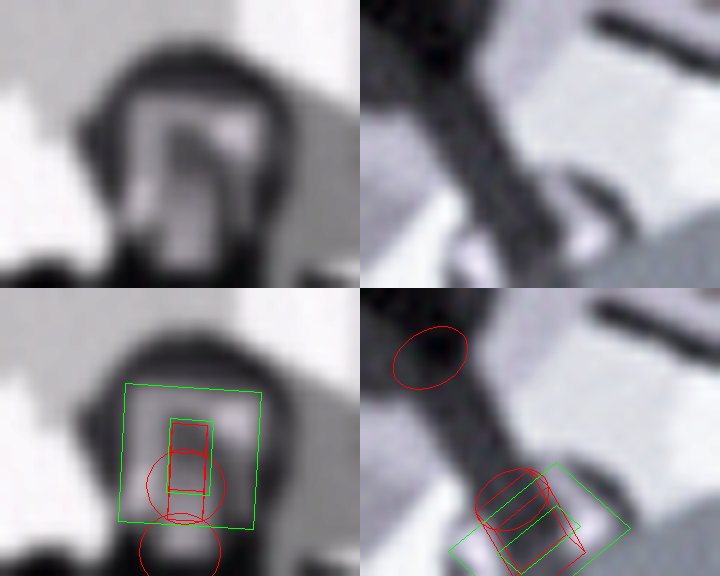

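Request:
send_rows(commands=[[0, 0, 0, 0.1, 0.5, 2, -1], [0, 0, 0, 0.1, 0.6, 4, -1], [0, 0, 0, 0.1, 0.6, 6, -1], [0, 0, 0, 0.1, 0.6, 8, -1], [0, 0, 0, 0.1, 0.6, 10, -1], [0, 0, 0, 0.1, 0.6, 12, -1], [0, 0, 0, 0.1, 0.6, 12, -1], [0, 0, 0, 0.1, 0.6, 12, -1]])

```text
time: 17.25
ee_pos: [0.5837, 0.1518, 0.2739]
eef_rot: [0.105, 2.626, 0.146]
force: [2.6, 0.3, -1.5]
gripper_width: 0.128
```

```bash
python3 st.py
```

```text
t 17.25 tip u,v,h mm [  0.38   0.68 -24.5 ] F u,v,n [ 1.5 -0.1 -2.6] Ftool [-1.5  0.3  2.6] Ttool [0.05 0.01 0.03] w 0.128 q6 -1.293 axis err [0.002  0.0007] yaw -0.251
```

Sliding in well, with little force. Pushing home.

Request:
send_rows(commands=[[0, 0, 0, 0, 0, 2, -1], [0, 0, 0, 0, 0, 4, -1], [0, 0, 0, 0, 0, 6, -1], [0, 0, 0, 0, 0, 8, -1], [0, 0, 0, 0, 0, 8, -1], [0, 0, 0, 0, 0, 8, -1], [0, 0, 0, 0, 0, 8, -1]])

```text
time: 17.83
ee_pos: [0.5868, 0.1525, 0.2697]
eef_rot: [0.104, 2.626, 0.146]
force: [-15.0, -3.3, 16.2]
gripper_width: 0.131
```

```bash
python3 st.py
```

```text
t 17.83 tip u,v,h mm [  0.9    0.86 -29.71] F u,v,n [-5.2 -0.7 21.7] Ftool [  4.9  -2.  -21.7] Ttool [0.53 1.12 0.06] w 0.131 q6 -1.293 axis err [0.0028 0.0007] yaw -0.25
```

Request:
send_rows(commands=[[0, 0, 0.05, -0.3, 0, -1, -1], [0, 0, 0.12, -0.5, 0, -2, -1], [0, 0, 0.2, -0.5, 0, -2, -1], [0, 0, 0.28, -0.5, 0, -2, -1], [0, 0, 0.36, -0.5, 0, -2, -1], [0, 0, 0.44, -0.5, 0, -2, -1], [0, 0, 0.52, -0.5, 0, -2, -1], [0, 0, 0.6, -0.5, 0, -2, -1], [0, 0, 0.6, -0.5, 0, -2, -1], [0, 0, 0.6, -0.5, 0, -2, -1]])

```text
time: 18.67
ee_pos: [0.5868, 0.1527, 0.27]
eef_rot: [0.886, 2.513, 0.347]
force: [-5.5, 0.0, 5.4]
gripper_width: 0.13
```

```bash
python3 st.py
python3 - <<'E'
from ov import *
o,F=look("tu1",top=(238,130,55,55),side=(305,105,45,60),k=8)
E
```

```text
t 18.67 tip u,v,h mm [  1.24   1.05 -29.56] F u,v,n [-2.   0.9  7.4] Ftool [ 2.  -0.9 -7.4] Ttool [ 0.22  0.44 -0.05] w 0.13 q6 -0.695 axis err [0.0018 0.0001] yaw -0.849
18.67 [0.5868 0.1527 0.27  ] [0.886 2.513 0.347] F [-5.5  0.   5.4] T [0.06 0.47 0.14] w 0.13 q [ 0.19  0.12  2.01 -0.02  0.49 -0.7 ]
```

View pics/tu1.png

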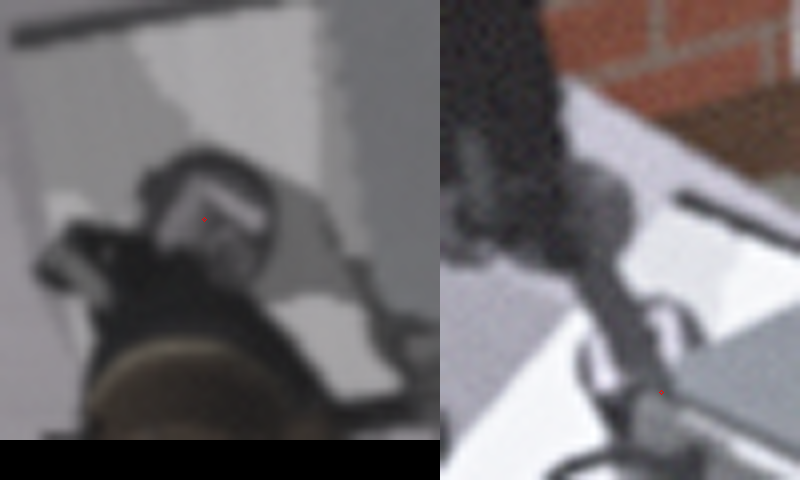

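Request:
send_rows(commands=[[0, 0, 0.07, 0, 0, 0, -1], [0, 0, 0.14, 0, 0, 0, -1], [0, 0, 0.21, 0, 0, 0, -1], [0, 0, 0.28, 0, 0, 0, -1], [0, 0, 0.35, 0, 0, 0, -1], [0, 0, 0.42, 0, 0, 0, -1], [0, 0, 0.48, 0, 0, 0, -1], [0, 0, 0.52, 0, 0, 0, -1], [0, 0, 0.52, 0, 0, 0, -1], [0, 0, 0.52, 0, 0, 0, -1]])

```text
time: 19.6
ee_pos: [0.5867, 0.1527, 0.2699]
eef_rot: [1.535, 2.249, 0.506]
force: [-5.1, 0.1, 6.1]
gripper_width: 0.133
```

```bash
python3 st.py
```

```text
t 19.6 tip u,v,h mm [  1.06   1.12 -29.54] F u,v,n [-1.3  1.   7.8] Ftool [ 1.2 -1.  -7.8] Ttool [ 0.43  0.3  -0.01] w 0.133 q6 -0.176 axis err [0.0021 0.    ] yaw -1.369
```

Request:
send_rows(commands=[[0, 0, 0.04, 0, 0, 0, -1], [0, 0, 0.08, 0, 0, 0, -1], [0, 0, 0.11, 0, 0, 0, -1], [0, 0, 0.14, 0, 0, 0, -1], [0, 0, 0.14, 0, 0, 0, -1], [0, 0, 0.14, 0, 0, 0, -1], [0, 0, 0.14, 0, 0, 0, -1]])

```text
time: 20.18
ee_pos: [0.5867, 0.1527, 0.2699]
eef_rot: [1.7, 2.152, 0.545]
force: [-5.4, -0.2, 6.1]
gripper_width: 0.126
```

```bash
python3 st.py
```

```text
t 20.18 tip u,v,h mm [  1.02   1.14 -29.54] F u,v,n [-1.6  0.8  8. ] Ftool [ 0.9 -1.5 -8. ] Ttool [ 0.52  0.27 -0.01] w 0.126 q6 -0.036 axis err [0.0022 0.    ] yaw -1.508
```

Request:
send_rows(commands=[[0, 0, 0.03, 0, 0, 0, -1], [0, 0, 0.06, 0, 0, 0, -1], [0, 0, 0.09, 0, 0, 0, -1], [0, 0, 0.12, 0, 0, 0, -1], [0, 0, 0.12, 0, 0, 0, -1], [0, 0, 0.12, 0, 0, 0, -1]])

```text
time: 20.68
ee_pos: [0.5867, 0.1528, 0.2699]
eef_rot: [1.831, 2.063, 0.574]
force: [-4.8, 0.2, 6.0]
gripper_width: 0.13
```

```bash
python3 st.py
python3 - <<'E'
from ov import *
o,F=look("tu2",top=(238,130,55,55),side=(305,105,45,60),k=8); print(o["joint_efforts"])
E
```

```text
t 20.68 tip u,v,h mm [  1.1    1.07 -29.51] F u,v,n [-1.1  1.   7.5] Ftool [ 0.9 -1.2 -7.5] Ttool [ 0.48  0.38 -1.02] w 0.13 q6 0.081 axis err [0.002  0.0009] yaw -1.623
20.68 [0.5867 0.1528 0.2699] [1.831 2.063 0.574] F [-4.8  0.2  6. ] T [-0.23  0.43  1.09] w 0.13 q [ 0.19  0.12  2.01 -0.02  0.49  0.08]
[ -2.21332267 -28.82158577 -26.13628507   0.56073021  -2.43216746
   1.01296507]
```

View pics/tu2.png

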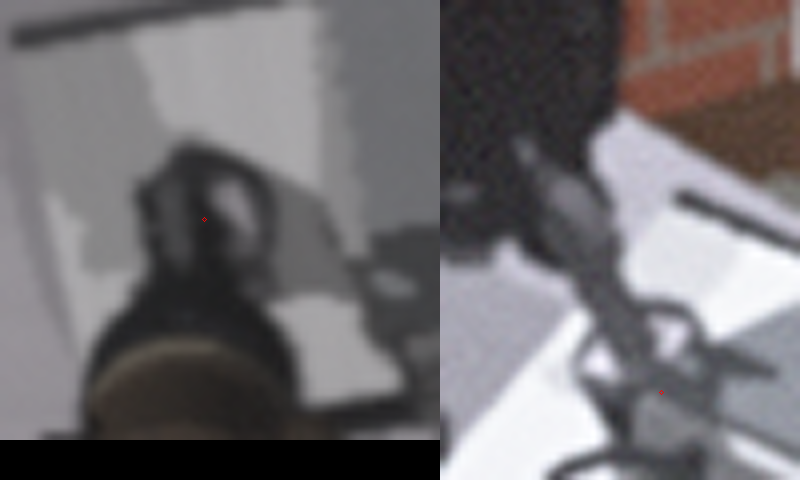

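Request:
send_rows(commands=[[0, 0, -0.03, 0, 0, 0, -1], [0, 0, -0.06, 0, 0, -0.3, -1], [0, 0, -0.06, 0, 0, -0.3, -1], [0, 0, -0.06, 0, 0, -0.3, -1]])

```text
time: 21.12
ee_pos: [0.5866, 0.1526, 0.2699]
eef_rot: [1.77, 2.105, 0.561]
force: [-5.1, 0.7, 6.2]
gripper_width: 0.131
```

```bash
python3 st.py
```

```text
t 21.12 tip u,v,h mm [  1.01   1.04 -29.55] F u,v,n [-1.2  1.6  7.9] Ftool [ 1.6 -1.2 -7.9] Ttool [ 0.42  0.38 -0.34] w 0.131 q6 0.026 axis err [0.002  0.0002] yaw -1.569
```

Request:
send_rows(commands=[[0, 0, 0, 0, 0, 0, -0.6], [0, 0, 0, 0, 0, 0, -0.4], [0, 0, 0, 0, 0, 0, 0], [0, 0, 0, 0, 0, 0, 0.3], [0, 0, 0, 0, 0, 0, 0.5], [0, 0, 0, 0, 0, 0, 0.5], [0, 0, 0, 0, 0, 0, 0.5]], newtons=20)

```text
time: 21.7
ee_pos: [0.5867, 0.1523, 0.2693]
eef_rot: [1.772, 2.104, 0.561]
force: [-0.2, 0.6, 0.3]
gripper_width: 0.751
```

```bash
python3 st.py
python3 - <<'E'
from ov import *
o,F=look("re1",top=(238,130,55,55),side=(305,105,45,60),k=8)
E
```

```text
t 21.7 tip u,v,h mm [  0.69   0.61 -30.04] F u,v,n [0.1 0.7 0.3] Ftool [ 0.7  0.1 -0.3] Ttool [0.22 0.01 0.03] w 0.751 q6 0.027 axis err [0.0024 0.0006] yaw -1.571
21.7 [0.5867 0.1523 0.2693] [1.772 2.104 0.561] F [-0.2  0.6  0.3] T [-0.02  0.22 -0.02] w 0.751 q [ 0.19  0.12  2.01 -0.02  0.49  0.03]
```

View pics/re1.png

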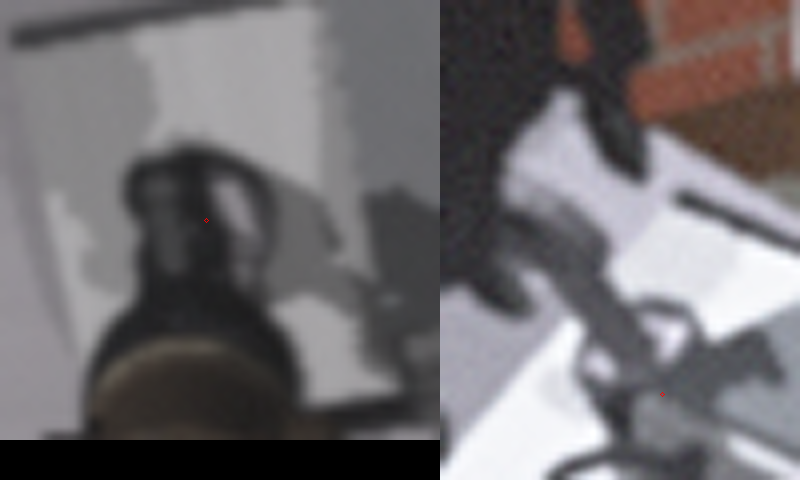

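Request:
send_rows(commands=[[0, 0, 0, 0, 0, -8, 0.5], [0, 0, 0, 0, 0, -20, 0.5], [0, 0, 0, 0, 0, -40, 0.5], [0, 0, 0, 0, 0, -65, 0.5], [0, 0, 0, 0, 0, -90, 0.5], [0, 0, 0, 0, 0, -115, 0.5], [0, 0, 0, 0, 0, -135, 0.5], [0, 0, 0, 0, 0, -145, 0.5], [0, 0, 0, 0, 0, -145, 0.5], [0, 0, 0, 0, 0, -145, 0.5]])

```text
time: 22.63
ee_pos: [0.5154, 0.1401, 0.3956]
eef_rot: [1.771, 2.104, 0.562]
force: [0.4, 0.1, 0.1]
gripper_width: 0.747
```

Run:
```python
from ov import *
o,F=look("re2",top=(230,120,70,70),side=(295,85,75,90),k=5.5)
pickle.dump((o,F),open("F3.pkl","wb"))
```

```text
22.63 [0.5154 0.1401 0.3956] [1.771 2.104 0.562] F [0.4 0.1 0.1] T [-0.06  0.25  0.01] w 0.747 q [ 0.19 -0.18  2.03 -0.01  0.77  0.02]
```

View pics/re2.png

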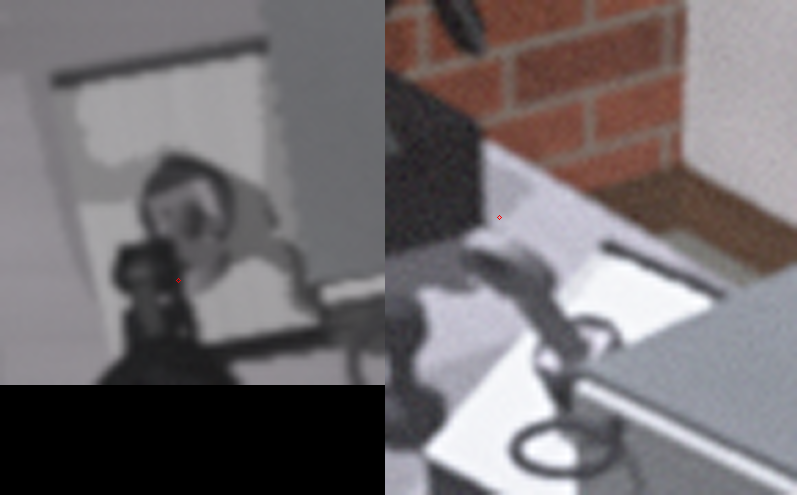

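Request:
send_rows(commands=[[0, 0, 0, 0, 0, -25, 0.5], [0, 0, 0, 0, 0, -55, 0.5], [0, 0, 0, 0, 0, -85, 0.5], [0, 0, 0, 0, 0, -110, 0.5], [0, 0, 0, 0, 0, -120, 0.5], [0, 0, 0, 0, 0, -120, 0.5]])

```text
time: 23.23
ee_pos: [0.4571, 0.1301, 0.5012]
eef_rot: [1.77, 2.102, 0.565]
force: [-0.3, 0.5, 0.4]
gripper_width: 0.753
```

Run:
```python
from ov import *
o,F=look("re3",top=(200,100,160,150),side=(215,85,160,150),k=2.4)
pickle.dump((o,F),open("F4.pkl","wb"))
f=F["side"]; x0,y0,w,h=300,110,55,55;k=9
im=cv2.resize(f["frame"][y0:y0+h,x0:x0+w,::-1],None,fx=k,fy=k,interpolation=cv2.INTER_CUBIC)
def key(phi,hh,du=.001,dv=.0008):
    sx=np.cos(phi)*u+np.sin(phi)*v; sy=np.cross(n_,sx); t=c0+du*u+dv*v+hh*n_; a=np.linspace(0,6.29,40)
    return [np.array([t+.01*np.cos(q)*sx+.01*np.sin(q)*sy+z*n_ for q in a]) for z in(.028,.086)]+[np.array([t+.028*np.cos(q)*sx+s*sy+(.108+.028*np.sin(q))*n_ for q in a]) for s in(.006,-.006)]
for l in key(-1.5,-.0295): cv2.polylines(im,[((proj(f,l)-[x0,y0]+.5)*k).astype(int)],False,(0,0,255))
cv2.imwrite("pics/re3o.png",im)
```

```text
23.23 [0.4571 0.1301 0.5012] [1.77  2.102 0.565] F [-0.3  0.5  0.4] T [-0.04  0.26  0.03] w 0.753 q [ 0.19 -0.37  1.97 -0.01  1.02  0.02]
```

View pics/re3.png

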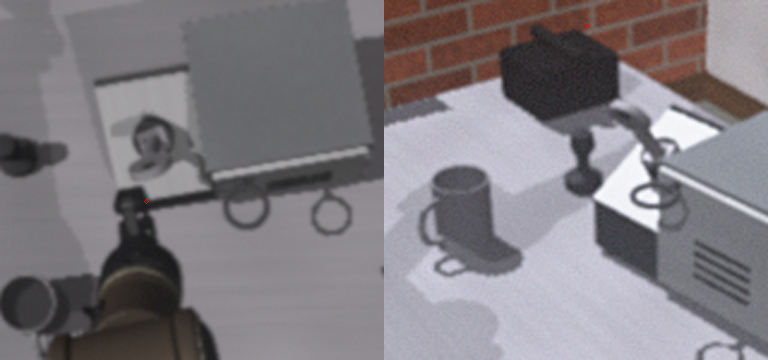

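View pics/re3o.png

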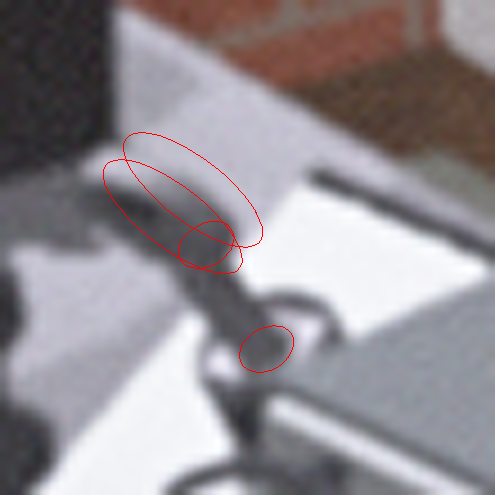

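Run:
```python
from ov import *
o,F=pickle.load(open("F4.pkl","rb"))
f=F["top"]
L=np.linalg.inv(m)
k=8
ims=[]
for n,(x0,y0,w,h) in dict(top=(280,150,80,50),side=(300,140,100,80)).items():
    f=F[n]; im=cv2.resize(f["frame"][y0:y0+h,x0:x0+w,::-1],None,fx=k if n=="top" else 7,fy=k if n=="top" else 7,interpolation=cv2.INTER_CUBIC); kk=k if n=="top" else 7
    for th,c in((0,(0,0,255)),(.06,(0,255,0))):
        e=eye(th); a=np.linspace(0,6.29,50)
        for r in(.022,.030): cv2.polylines(im,[((proj(f,ap(m,np.c_[e[0]+r*np.cos(a),e[1]+r*np.sin(a),0*a+.176]))-[x0,y0]+.5)*kk).astype(int)],True,c)
    cv2.imwrite(f"pics/door_{n}.png",im)
```

```text
(no output)
```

View pics/door_top.png

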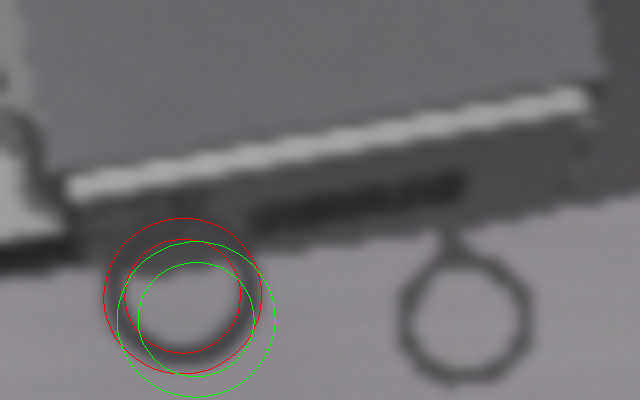

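View pics/door_side.png

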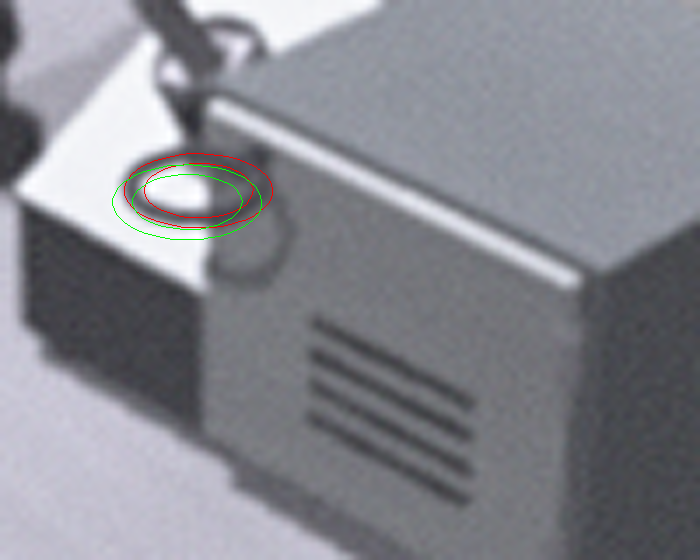

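Run:
```python
from bench import *
for q,n in (("jug","top"),("glass_mug","top"),("tamper","side")): print(q,[(d["box"],round(d["confidence"],2)) for d in find_in(q,n)[:2]]) if grab_frame(n) else 0
print(close_job())
```

```text
jug [([196.6, 212.2, 33.4, 34.1], 0.65)]
glass_mug [([419.8, 147.7, 29.1, 31.0], 0.57), ([255.4, 155.7, 16.8, 17.7], 0.21)]
tamper [([291.0, 137.1, 12.5, 29.0], 0.65)]
the job is handed in; nothing more can be done
None
```

I did the whole job in the order asked and handed it in at about 23 s of robot time, with the arm clear of everything.

- **Key:** I took the small grey key from the stand. The larger grey one and the blue one were left alone.
- **Door:** I put the blade down through the ring eye and swung the door shut with it until the closing force rose to about 6 N. That is far more than hinge friction gives, so the door was against its stop. After letting go, the eye lined up with its shut position in both cameras. The gripper was kept above the door's top edge throughout.
- **Lock:** The key slid in and stopped with about 22 N of push, at 29.7 mm against 28 mm expected; that difference is within what my position fits can resolve. I turned it clockwise until it met a hard stop at about 1 N m. The start angle I measured was about 0.25 rad and the key had turned about 1.37 rad, which fits the 1.4 rad stop once the play in the slot is counted. Then I let go and backed off.

**Last checks**
- **Seating:** In the side picture the shoulder sits on the lock face. The bow leans about 4° down the slope, which the slack in the slot allows, so the shoulder may be lifted by up to about 0.7 mm on one side.
- **Bystanders:** The jug, glass mug and tamper were found within about 3 pixels of where they started, which is no more than the detector's own error.
- **Camera agreement:** The two cameras disagreed by 2–4 mm at the locker and the lock slot, so I lined up the key using its own position in both pictures.

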